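Put away the capsule filler's change parts

TASK

Put the loose change parts of the capsule filler away by kind: the two clamp dogs in the two-bay tray, one lying flat in each bay, the two domed nuts side by side in the round dish, standing dome up on its floor, and the tamping punch lying lengthwise in the plain long pan. Leave the small sample jar standing where it is.

Things in the scene. Friction and masses are not known exactly. Their poses are not given: they have to be found in the camera images.
- dog_a: bare aluminium clamp dog, a stepped block 62 long (own x) x 28 wide (own y); heel (x -31 to +3) 22 high with a dark dot on top, toe (x +3 to +31) 14 high. Origin: centre of the underside, z up. Starts flat on the table, toe roughly away from the robot. Grip across the 28 mm width, best 6 mm from the origin towards -x. About 0.09 kg. The two dogs are alike.
- dog_b: bare aluminium clamp dog, a stepped block 62 long (own x) x 28 wide (own y); heel (x -31 to +3) 22 high with a dark dot on top, toe (x +3 to +31) 14 high. Origin: centre of the underside, z up. Starts flat on the table, toe roughly away from the robot. Grip across the 28 mm width, best 6 mm from the origin towards -x. About 0.09 kg. The two dogs are alike.
- nut_a: stainless domed (acorn) nut, standing dome up: hexagon 36 across flats (41.6 across corners) and 22 high, then a dome up to 40. Origin: centre of the underside, z up; one pair of flats faces own +x and -x, the next pairs are turned by 60 deg. Grip the flats in the lowest 20 mm. About 0.18 kg. The two nuts are alike.
- nut_b: stainless domed (acorn) nut, standing dome up: hexagon 36 across flats (41.6 across corners) and 22 high, then a dome up to 40. Origin: centre of the underside, z up; one pair of flats faces own +x and -x, the next pairs are turned by 60 deg. Grip the flats in the lowest 20 mm. About 0.18 kg. The two nuts are alike.
- punch: steel tamping punch lying on the table, 90 long: 16 x 16 square shank from own x = -45 to +5, then a round pin of 8 diameter to x = +45. Origin on the axis, halfway along the 90 (8 above the table at the start); x points along it to the pin's tip. Grip across the shank's 16 mm width (own y), about 18 mm from the origin towards -x. About 0.12 kg.
- bay_tray: white plastic rectangular tray with two equal bays, fixed to the table: 90 (own x) x 180 (own y) outside, 18 high, walls, floor and divider 4 thick. The divider runs along own x at y = 0 and is as high as the walls; each bay is 82 (x) x 84 (y) inside, their centres at y = +44 and -44. Origin: centre of the underside.
- long_pan: white plastic plain rectangular pan without divider, fixed to the table: 85 (own x) x 150 (own y) outside, 18 high, walls and floor 4 thick. Inside 77 x 142, too narrow for the punch to lie across. Origin: centre of the underside.
- dish: white plastic round dish, fixed to the table: outside diameter 130 at the rim, 18 high, wall 3 and floor 4 thick; the flat floor inside is about 118 across. Origin: centre of the underside.
- jar: small closed amber jar with a white cap, 34 diameter, 45 high, standing among the parts: not to be moved. Origin: centre of the underside.
Mind the look-alikes: they are no part of the job. What is shaped like the dog_b but green or purple is not meant.

How it is judged:
By the outcome, as a careful person would: the job done as asked, in the order asked, and still so for the second after the job is handed in, with the robot touching nothing.
It also fails if it takes over 120 s, if anything falls off the work surface, if the arm or the gripper's body presses on something with over 40 N, if the wrist force passes 120 N, or if a joint passes its speed limit or range.

ROBOT

A 6-joint arm with a two-finger parallel gripper is mounted at the origin on the work surface. World frame = base frame: x ahead of the robot, y to its left, z up, the work surface at z = 0. Lengths are in mm, angles in rad, forces in N, time in s.
With the tool pointing down it reaches from about 350 to 775 mm from the base axis. Payload 7.3 kg.
Tool frame: the origin (TCP) lies midway between the tips of the shut fingers; the grasp point (between the pads) lies 19 mm behind it; x points along the fingers, y is the direction in which the jaws open and shut, and the axes are right-handed (so a half turn about x gives the same grasp; the last joint's range is limited). The gripper opens to 92 mm and grips with 3 to 60 N. Pads are 19 mm wide; open, the fingers measure 130 mm over their backs; the gripper's body (75 mm by 190 mm) begins 47 mm behind the grasp point.
Start: joints at [-1.487, 0.342, 1.524, -0, 1.275, -0.146], TCP at [119.607, -511.213, 226.741] pointing down, gripper open.
Joint ranges: [-2.53, 2.53], [-0.77, 2.02], [0.04, 2.7], [-1, 4.14], [0.28, 2.66], [-3.11, 3.11]. Speed limits (rad/s): [2.57, 2.57, 3.14, 3.14, 3.14, 3.14].

INTERFACE

Orientations are given as [roll, pitch, yaw] about the fixed x, y, z axes, in that order (R = Rz(yaw) Ry(pitch) Rx(roll)).
In Python, from plant import bot gives the robot as it stands. The module is installed in compiled form; this text tells all that it offers.
- The arm moves only by the shell command python3 -m handwheel 'ROWS' [OPENING]. ROWS is JSON, a list that holds one entry, the list of rows, each a list of 4 numbers: the shift along the tool's x, y, z in cm, then the turn about the tool's x in rad. A call has 1 to 8 rows; each row shifts and turns the commanded pose from where the row before left it, along the tool's axes as they then stand; what a row does not reach is not made up. A row lasts 1/12 s, in which the tool goes at most 41.7 mm and 7.16 degrees, less where a joint would pass 70% of its speed; a pose out of reach is approached as far as the arm can. A call is refused whole if a number of a shift passes 4.17 or a number of a turn 0.125, either way. A call with a gripper value outside its range is refused whole. OPENING is the opening, from 0 (shut) to 1 (fully open), set as the call begins (- or left out, the last holds). The fingers move at their own pace and stop on an object; the grip force is fixed at half the most. Time passes only in rows, so rows that do not move let the fingers close. It gives the time, the measured TCP pose, the force and the opening at its end, in the units of the state.
- bot.get_obs(): the state, without advancing time (a new reading comes with each control period).
- bot.capture(name): name is "scene" or "top" or "wrist"; returns (picture, depth): 480x640x3 uint8, red, green, blue; 480x640 float32, mm along the optical axis (not along the pixel's ray), 0 where there is no reading.
- bot.camera_model(name): a dict with "fx", "fy", "cx", "cy" (pixels), "dist_coeffs" ([k1, k2, p1, p2, k3] as OpenCV has them; the pictures are not rectified), "position" and "rotation" of the camera in the world. Camera axes: x right, y down, z forward; pixel columns grow to the right and rows downward; lengths in mm; the calibration is good to about 2 mm. A picture is of the moment at which its call begins: read the wrist's pose just before it. camera_model takes no time and is no camera call; for the wrist camera it gives the pose at the moment of the call.
- bot.close_job(): hands the job in, once; it reports no verdict.
Trained networks look in the newest picture that a camera, given by its name, has taken for a name from the list of things; names that differ only in an ending like _2 or _b are one class to them, and where a whole thing is asked for, a point or a joint stands for the part that bears it (a point fixed in the world has none). Each returns a list of dicts, best first, with "conf" (0 to 1); they miss things now and then, are a little off and sometimes report something else, mostly with a low value. They report only what shows in the picture. A call takes as long as a camera call. They do not tell look-alikes from the thing itself.
- bot.find_in(camera, label): "bbox" ([left, top, width, height] in pixels, round what is visible of it).
- bot.spot_point(camera, label): "point" ([column, row] in pixels: a listed point, or the origin of a listed thing).
The state is a dict: "time": time; "joint_positions": joint angles; "dq": joint speeds; "tau": joint torques, N m; "tool_pos": TCP position; "tcp_rot": TCP orientation; "contact_force": force on the tool from outside, world axes, zero at the start; "moment": the same for the moment, N m; "grip_width": finger opening in mm.
Only numpy, scipy, OpenCV 4.12 (cv2) and the standard library are available. Lean on these libraries where they do the work, as an engineer would, in place of code of your own. Each camera call takes 0.05 s, during which the arm holds its last target.

## Working session

There is one attempt and no reset: what is moved stays moved. The work goes in short steps, Python scripts to look and compute and a shell command to move; the robot and the scene stay as the last step left them, time stands still between calls to the robot, and variables do not carry over. Pictures are saved under pics/ and viewed, and the job is handed in when it is done.

```bash
mkdir -p pics; ls
cat > h.py <<'E'
import numpy as np, cv2
from plant import bot
def cap(n,fn=None):
    m=bot.camera_model(n); p,d=bot.capture(n)
    if fn: cv2.imwrite('pics/'+fn,cv2.cvtColor(p,cv2.COLOR_RGB2BGR))
    return p,d,m
def KD(m): return np.array([[m['fx'],0,m['cx']],[0,m['fy'],m['cy']],[0,0,1]]),np.array(m['dist_coeffs'])
def ray(m,uv):
    K,D=KD(m); u=cv2.undistortPoints(np.array(uv,float).reshape(-1,1,2),K,D).reshape(-1,2)
    return np.c_[u,np.ones(len(u))]@np.array(m['rotation']).T
def onz(m,uv,z):
    r=ray(m,uv); c=np.array(m['position']); return c+r*((z-c[2])/r[:,2])[:,None]
def proj(m,P):
    K,D=KD(m); R=np.array(m['rotation']).T; t=-R@np.array(m['position'])
    return cv2.projectPoints(np.array(P,float).reshape(-1,1,3),cv2.Rodrigues(R)[0],t,K,D)[0].reshape(-1,2)
def cloud(m,d):
    v,u=np.mgrid[0:480,0:640]; r=ray(m,np.c_[u.ravel(),v.ravel()])
    return (np.array(m['position'])+r*d.reshape(-1,1)).reshape(480,640,3)
E
python3 - <<'E'
from h import *
np.set_printoptions(precision=2,suppress=True)
print(bot.get_obs())
for n in ['scene','top','wrist']:
    p,d,m=cap(n,n+'0.png'); print(n,{k:np.round(v,3).tolist() for k,v in m.items()})
    np.savez('/tmp/'+n+'0.npz',p=p,d=d,**{k:v for k,v in m.items()})
E
```

```text
pics
{'time': 0.0, 'joint_positions': array([-1.49,  0.34,  1.53, -0.  ,  1.28, -0.15]), 'dq': array([-0.,  0., -0., -0., -0.,  0.]), 'tau': array([  0.  , -43.12, -24.42,   0.07,   0.06,  -0.  ]), 'tool_pos': array([ 119.56, -510.78,  226.06]), 'tcp_rot': array([-1.71,  1.57,  1.66]), 'contact_force': array([-0.08,  0.01, -0.09]), 'moment': array([ 0.  , -0.  ,  0.02]), 'grip_width': 91.87706643509281}
scene {'fx': 513.249, 'fy': 513.249, 'cx': 323.581, 'cy': 233.6, 'dist_coeffs': [0.008, 0.0, 0.0, 0.0, 0.0], 'position': [1229.923, 15.814, 663.023], 'rotation': [-2.279, 0.018, 1.587]}
top {'fx': 545.744, 'fy': 545.744, 'cx': 320.843, 'cy': 239.848, 'dist_coeffs': [-0.172, 0.0, 0.0, 0.0, 0.0], 'position': [404.15, 7.029, 1064.547], 'rotation': [-3.016, -0.015, -1.591]}
wrist {'fx': 387.353, 'fy': 387.353, 'cx': 324.129, 'cy': 240.287, 'dist_coeffs': [-0.077, 0.0, 0.0, 0.0, 0.0], 'position': [201.534, -491.844, 383.702], 'rotation': [2.826, 0.002, -1.341]}
```

```bash
cat >> h.py <<'E'
from scipy.spatial.transform import Rotation as Rot
_cm=bot.camera_model
def rot(a): return Rot.from_euler('xyz',a).as_matrix()
def fixm(m):
    m=dict(m); r=np.array(m['rotation'])
    if r.shape==(3,): m['rotation']=rot(r)
    return m
def cap(n,fn=None):
    m=fixm(bot.camera_model(n)); p,d=bot.capture(n)
    if fn: cv2.imwrite('pics/'+fn,cv2.cvtColor(p,cv2.COLOR_RGB2BGR))
    return p,d,m
def load(n):
    z=np.load('/tmp/'+n+'.npz'); return z['p'],z['d'],fixm({k:z[k] for k in z if k not in 'pd'})
E
python3 - <<'E'
from h import *
print(bot.get_obs()['time'])
p,d,m=load('top0'); C=cloud(m,d); print(np.round(C[::80,::80,2]),np.round(C[240,320]))
E
```

```text
0.15
[[-746. -749. -752. -752. -748. -750. -748. -758.]
 [  -1.    1.   -2.    8.    0.   -0.   -1.    1.]
 [   3.    5.    1.    2.    3.    1.    2.    1.]
 [   1.   -3.   -0.    2.   -2.   -3.    0.   -2.]
 [   4.    1.   -2.   -1.   12.   -3.   -1.   -0.]
 [  -4.   -1.    2.    0.    1.    1.   -2.    4.]] [538. -10.  -2.]
```

View pics/top0.png

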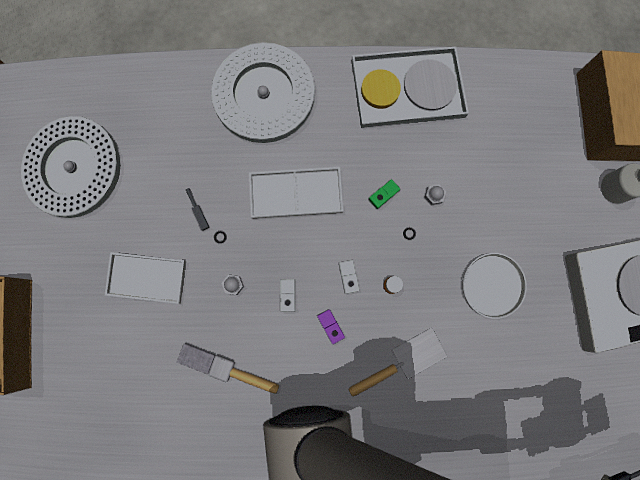

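View pics/scene0.png

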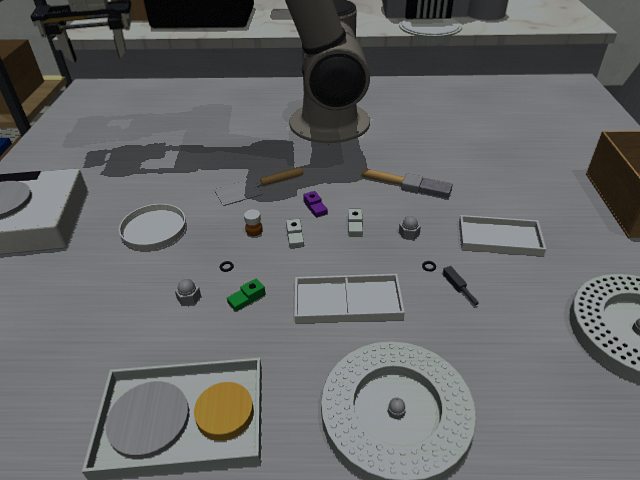

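View pics/wrist0.png

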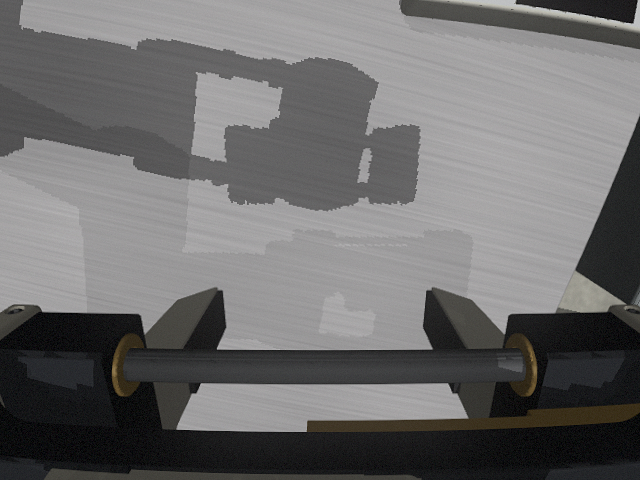

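Run:
```python
from h import *
p,d,m=load('top0')
b=cv2.cvtColor(p,cv2.COLOR_RGB2BGR)
cv2.imwrite('pics/top0_a.png',cv2.resize(b[160:350,170:370],None,fx=4,fy=4,interpolation=cv2.INTER_CUBIC)[:, :800][:600] if 0 else cv2.resize(b[165:315,180:380],(800,600),interpolation=cv2.INTER_CUBIC))
cv2.imwrite('pics/top0_b.png',cv2.resize(b[165:345,300:540],(800,600),interpolation=cv2.INTER_CUBIC))
for z,pts in [(22,[(288,295),(349,277)]),(40,[(233,284),(435,193)]),(8,[(198,210)]),(18,[(296,192),(146,278),(493,285)]),(45,[(393,284)])]:
    print(z,np.round(onz(m,pts,z)).tolist())
```

```text
22 [[431.0, 53.0, 22.0], [463.0, -64.0, 22.0]]
40 [[453.0, 156.0, 40.0], [621.0, -234.0, 40.0]]
8 [[601.0, 230.0, 8.0]]
18 [[631.0, 35.0, 18.0], [468.0, 330.0, 18.0], [441.0, -347.0, 18.0]]
45 [[447.0, -145.0, 45.0]]
```

View pics/top0_a.png

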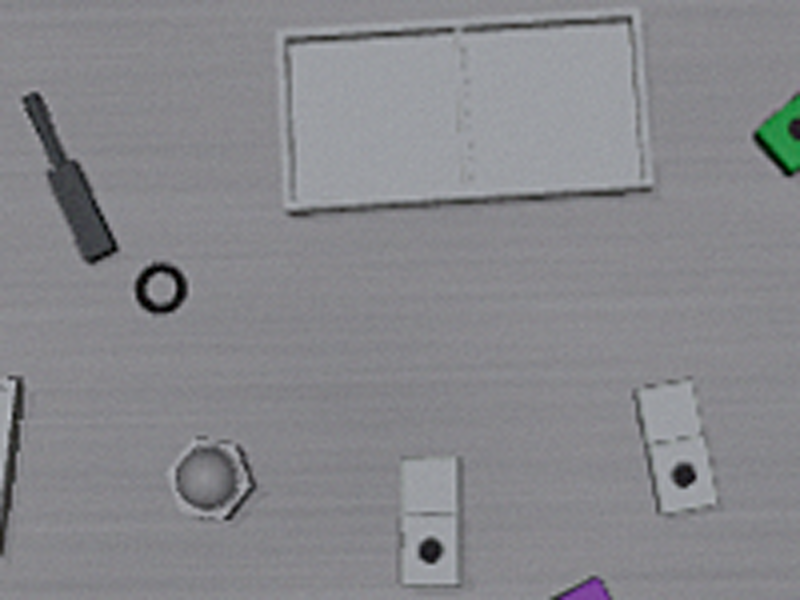

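View pics/top0_b.png

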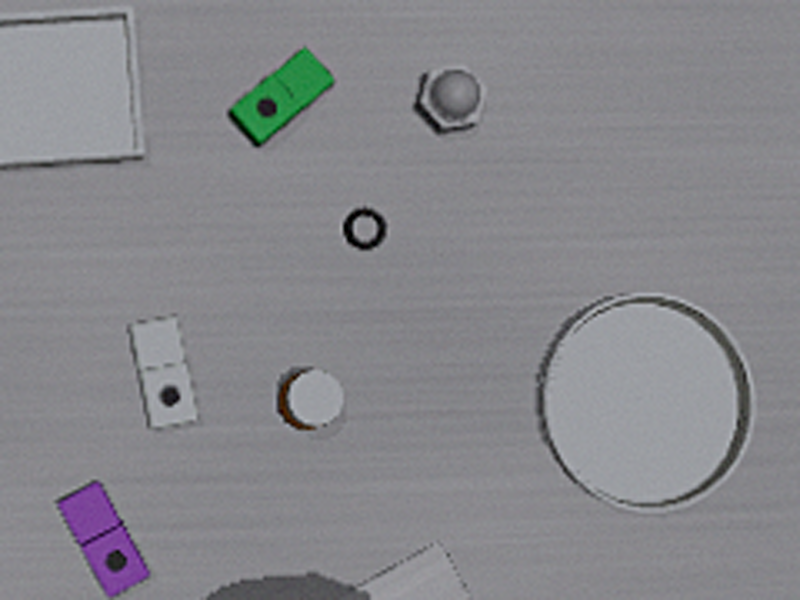

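Run:
```python
from h import *
p,d,m=load('top0')
A=lambda x,y:(180+(x+.5)/4-.5,165+(y+.5)/4-.5)
B=lambda x,y:(300+(x+.5)*.3-.5,165+(y+.5)*.3-.5)
def ax(n,h,hz,t,tz):
    a=onz(m,[h],hz)[0];b=onz(m,[t],tz)[0];v=b-a
    print(n,'heel',a.round(1),'toe',b.round(1),'len',np.hypot(*v[:2]).round(1),'mid',((a+b)/2).round(1),'yaw',np.degrees(np.arctan2(v[1],v[0])).round(1))
ax('dogL',A(431,585),22,A(430.5,457),14)
ax('dogR',A(689,508.5),22,A(664,384),14)
ax('punch',A(104,255),12,A(33,95),8)
def poly(n,pts,z,f=A):
    P=onz(m,[f(*q) for q in pts],z); print(n,P.mean(0).round(1),[np.hypot(*(P[i]-P[i-1])[:2]).round(1) for i in range(len(P))],[np.degrees(np.arctan2(*(P[i]-P[i-1])[1::-1])).round(1) for i in range(len(P))])
poly('nutL',[(170,480),(197,437),(240,441),(256,487),(232,520),(190,516)],22)
poly('tray',[(277,32),(638,11),(653,187),(289,212)],18)
B2=lambda x,y:(x,y)
poly('pan',[(109,253.5),(185.5,260.5),(181,303),(105.5,294)],18,B2)
c=onz(m,[B(x,y) for x,y in [(540,403),(752,400),(645,293),(647,512)]],18);print('dish',c.round(1).tolist())
j=onz(m,[B(315,398)],45);print('jar',j.round(1))
obs=bot.get_obs(); R=rot(obs['tcp_rot']); print(R.round(3))
wm=fixm(bot.camera_model('wrist')); print('cam in tool',(R.T@(wm['position']-obs['tool_pos'])).round(1),(R.T@wm['rotation']).round(3))
b=cv2.cvtColor(p,cv2.COLOR_RGB2BGR)
t=np.hstack([cv2.resize(b[264:304,213:253],(400,400),interpolation=cv2.INTER_CUBIC),cv2.resize(b[173:213,415:455],(400,400),interpolation=cv2.INTER_CUBIC)])
cv2.imwrite('pics/nuts.png',t)
cv2.imwrite('pics/pan.png',cv2.resize(b[235:325,90:210],(800,600),interpolation=cv2.INTER_CUBIC))
```

```text
dogL heel [400.8  54.9  22. ] toe [462.1  54.6  14. ] len 61.3 mid [431.4  54.7  18. ] yaw -0.3
dogR heel [434.6 -68.7  22. ] toe [495.2 -58.7  14. ] len 61.4 mid [464.9 -63.7  18. ] yaw 9.3
punch heel [563.6 213.5  12. ] toe [645.5 251.    8. ] len 90.1 mid [604.6 232.3  10. ] yaw 24.6
nutL [452.3 157.9  22. ] [np.float64(19.8), np.float64(24.2), np.float64(20.8), np.float64(23.4), np.float64(19.4), np.float64(20.3)] [np.float64(28.9), np.float64(-32.7), np.float64(-96.2), np.float64(-161.1), np.float64(143.2), np.float64(83.8)]
tray [631.2  35.8  18. ] [np.float64(90.3), np.float64(178.3), np.float64(88.5), np.float64(177.6)] [np.float64(3.7), np.float64(-87.6), np.float64(-176.7), np.float64(92.9)]
pan [468.2 332.4  18. ] [np.float64(79.8), np.float64(155.5), np.float64(82.4), np.float64(152.9)] [np.float64(-4.1), np.float64(-96.0), np.float64(174.1), np.float64(83.0)]
dish [[441.3, -283.6, 18.0], [439.3, -413.7, 18.0], [504.5, -350.8, 18.0], [375.7, -345.5, 18.0]]
jar [[ 446.5 -146.9   45. ]]
[[-0.     0.228 -0.974]
 [ 0.001 -0.974 -0.228]
 [-1.    -0.001 -0.   ]]
cam in tool [-157.6   -0.   -84.1] [[ 0.001 -0.311  0.95 ]
 [ 1.     0.    -0.001]
 [-0.     0.95   0.311]]
```

View pics/nuts.png

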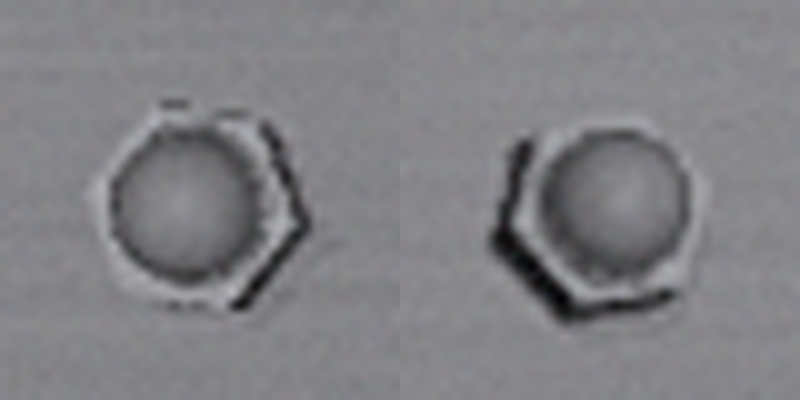

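View pics/pan.png

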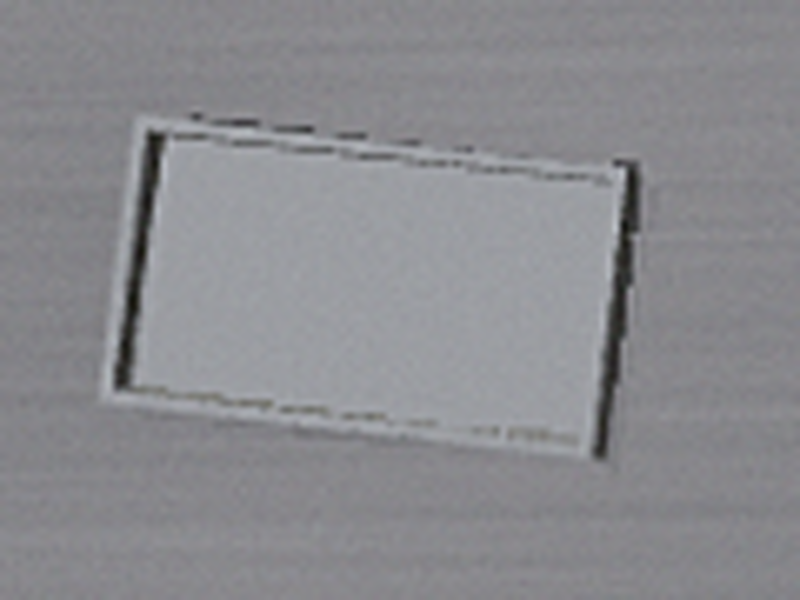

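```bash
python3 -m handwheel '[[[0,0,0,0.115],[0,0,0,0.115],[0,-2.5,-3,0],[0,-2.5,-3,0],[0,-2.5,-3,0],[0,-2.5,-3,0],[0,-3,-2.5,0],[0,-3,-2.5,0]]]' 0.75
python3 - <<'E'
from h import *
p,d,m=load('top0')
f=lambda x,y:(90+(x+.5)*.15-.5,235+(y+.5)*.15-.5)
P=onz(m,[f(*q) for q in [(138,118),(628,165),(602,458),(104,400)]],18)
print(P.mean(0).round(1),[np.hypot(*(P[i]-P[i-1])[:2]).round(1) for i in range(4)],[np.degrees(np.arctan2(*(P[i]-P[i-1])[1::-1])).round(1) for i in range(4)])
E
```

```text
time: 0.82
tool_pos: [290.6, -349.7, 226.5]
tcp_rot: [-1.263, 1.57, 1.878]
contact_force: [0.9, -0.9, 0.4]
grip_width: 68.8
[469.  333.3  18. ] [np.float64(83.5), np.float64(149.5), np.float64(85.2), np.float64(151.3)] [np.float64(-6.1), np.float64(-96.2), np.float64(175.1), np.float64(83.2)]
```

```bash
python3 -m handwheel '[[[0.6,-3.7,-1.2,0],[0.6,-3.7,-1.2,0],[0.6,-3.7,-1.2,0],[0.6,-3.7,-1.2,0],[0.6,-3.7,-1.2,0],[0.6,-3.7,-1.2,0],[0.6,-3.7,-1.2,0],[0.6,-3.7,-1.2,0]]]'
python3 -m handwheel '[[[0.8,-3.6,-1.2,0],[0.8,-3.6,-1.2,0],[0.8,-3.6,-1.2,0],[0,0,0,0],[0,0,0,0]]]'
cat > obs.py <<'E'
from h import *
import sys
o=bot.get_obs(); R=rot(o['tcp_rot']); psi=np.degrees(np.arctan2(-R[1,2],-R[0,2]))
print('t',round(o['time'],2),'tcp',o['tool_pos'].round(1),'psi',psi.round(2),'down',R[:,0].round(3),'F',o['contact_force'].round(1),'w',round(o['grip_width'],1))
def goto(x,y,z,psid):
    t=np.array([x,y,z])-o['tool_pos']; a=np.radians(psi)
    print('target',(x,y,z,psid),'turn first %.3f rad'%(np.radians(psi-psid)))
    b=np.radians(psid); 
    for nm,q in (('before-turn',a),('after-turn',b)):
        print(nm,'tool x %.2f y %.2f z %.2f cm'%(-t[2]/10,(t[0]*np.sin(q)-t[1]*np.cos(q))/10,-(t[0]*np.cos(q)+t[1]*np.sin(q))/10))
E
python3 - <<'E'
from obs import *
p,d,m=cap('wrist','w1.png')
C=cloud(m,d); np.savez('/tmp/w1.npz',p=p,d=d,**m)
def dog(x,y,a):
    c,s=np.cos(np.radians(a)),np.sin(np.radians(a))
    q=np.array([[-31,-14,22],[-31,14,22],[3,14,22],[3,-14,22],[-31,-14,22],[-31,-14,0],[-31,14,0],[-31,14,22],[3,14,22],[3,14,14],[31,14,14],[31,-14,14],[3,-14,14],[31,-14,14],[31,-14,0],[31,14,0],[31,14,14]],float)
    return np.c_[x+q[:,0]*c-q[:,1]*s,y+q[:,0]*s+q[:,1]*c,q[:,2]]
b=cv2.cvtColor(p,cv2.COLOR_RGB2BGR)
for D in [dog(431.4,54.7,-.3),dog(464.9,-63.7,9.3)]:
    cv2.polylines(b,[np.round(proj(m,D)).astype(np.int32)],False,(0,0,255),1)
cv2.imwrite('pics/w1o.png',b)
goto(425.4,54.7,4,-.3)
E
```

```text
time: 1.48
tool_pos: [385.7, -53.4, 178.5]
tcp_rot: [2.63, 1.57, -0.512]
contact_force: [0.3, -0.5, -0.1]
grip_width: 68.7
time: 1.9
tool_pos: [421.4, 54.5, 154.0]
tcp_rot: [0.052, 1.569, -3.085]
contact_force: [0.5, -0.2, 0.9]
grip_width: 68.6
t 1.9 tcp [421.4  54.5 154. ] psi 0.26 down [-0.002 -0.    -1.   ] F [ 0.5 -0.2  0.9] w 68.6
target (425.4, 54.7, 4, -0.3) turn first 0.010 rad
before-turn tool x 15.00 y -0.02 z -0.40 cm
after-turn tool x 15.00 y -0.02 z -0.40 cm
```

View pics/w1o.png

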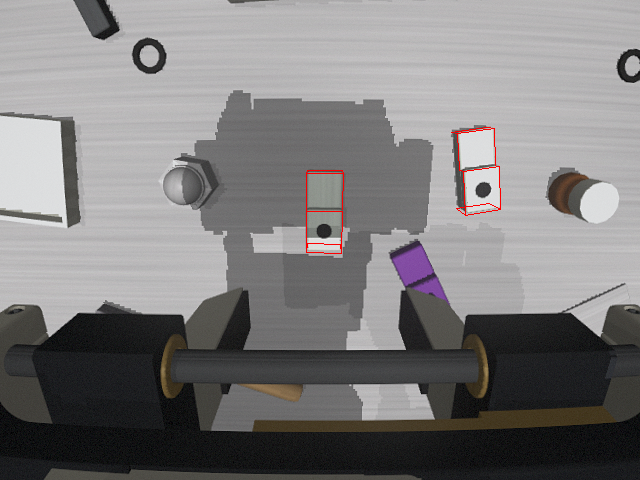

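```bash
python3 -m handwheel '[[[3,0,-0.4,0.01],[3,0,0,0],[3,0,0,0],[3,0,0,0],[2,0,0,0],[0.9,0,0,0],[0,0,0,0],[0,0,0,0]]]' 0.5
python3 -m handwheel '[[[0,0,0,0],[0,0,0,0],[0,0,0,0],[0,0,0,0],[0,0,0,0],[0,0,0,0]]]' 0.1
```

```text
time: 2.62
tool_pos: [426.1, 51.9, 6.2]
tcp_rot: [2.59, 1.57, -0.563]
contact_force: [0.4, 0.1, 0.7]
grip_width: 46.3
time: 3.12
tool_pos: [426.5, 52.7, 6.7]
tcp_rot: [3.008, 1.569, -0.143]
contact_force: [-1.1, -0.9, 7.3]
grip_width: 27.7
```

```bash
python3 -m handwheel '[[[-2,0,0,0],[-4,0,0,0],[0,0,-3,0],[0,0,-4,0],[0,-1,-3.5,0],[0,-1,-3.5,0],[0,0,-3,0],[0,0,0,-0.055]]]'
python3 -m handwheel '[[[0,0,0,0],[0,0,0,0]]]'
python3 - <<'E'
from obs import *
goto(622.9,79.4,62,3)
cap('wrist','w2.png')
E
```

```text
time: 3.78
tool_pos: [601.4, 71.2, 66.2]
tcp_rot: [3.068, 1.565, -0.028]
contact_force: [-0.4, -0.4, -0.1]
grip_width: 27.6
time: 3.95
tool_pos: [595.0, 71.1, 65.3]
tcp_rot: [0.027, 1.569, -3.07]
contact_force: [-0.2, 0.1, -1.6]
grip_width: 27.9
t 3.95 tcp [595.   71.1  65.3] psi 2.51 down [-0.002 -0.    -1.   ] F [-0.2  0.1 -1.6] w 27.9
target (622.9, 79.4, 62, 3) turn first -0.009 rad
before-turn tool x 0.33 y -0.71 z -2.82 cm
after-turn tool x 0.33 y -0.68 z -2.83 cm
```

View pics/w2.png

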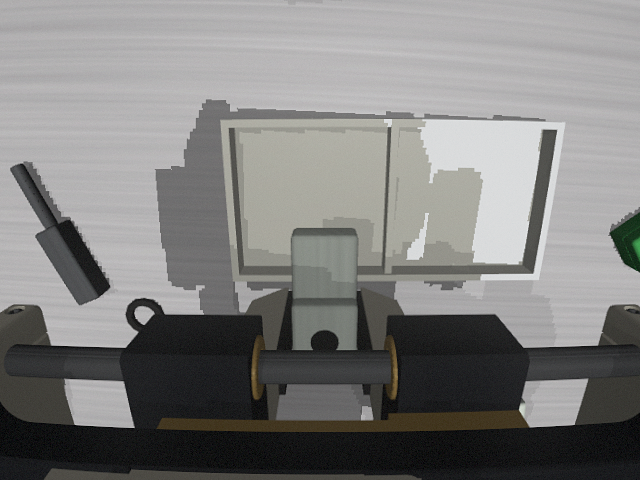

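```bash
python3 - <<'E'
from h import *
m=fixm(bot.camera_model('wrist'))
P=onz(m,[(221,121),(565,123),(541,280),(234,281)],18);print(P.round(1),P.mean(0).round(1))
P=onz(m,[(390,121),(387,275)],18);print(P.round(1))
E
python3 -m handwheel '[[[0,-0.7,-2.8,-0.01],[0,0,0,0],[2,0,0,0],[2,0,0,0],[0,0,0,0]]]'
```

```text
[[673.7 127.4  18. ]
 [682.1 -51.6  18. ]
 [592.7 -57.4  18. ]
 [584.7 123.   18. ]] [633.3  35.4  18. ]
[[677.3  41.1  18. ]
 [592.4  34.9  18. ]]
time: 4.42
tool_pos: [620.1, 79.1, 22.3]
tcp_rot: [-0.028, 1.564, -3.116]
contact_force: [-1.6, 0.6, -1.5]
grip_width: 27.8
```

```bash
python3 -m handwheel '[[[0,0,-0.2,0],[0.7,0,0,0],[0.4,0,0,0],[0,0,0,0],[0,0,0,0],[0,0,0,0]]]'
```

```text
time: 4.92
tool_pos: [625.8, 79.3, 15.2]
tcp_rot: [3.001, 1.57, -0.086]
contact_force: [-0.0, -0.1, -0.3]
grip_width: 27.8
```

```bash
python3 -m handwheel '[[[0.2,0,0,0],[0,0,0,0],[0,0,0,0]]]'; python3 -m handwheel '[[[0.1,0,0,0],[0,0,0,0]]]'
```

```text
time: 5.17
tool_pos: [625.5, 79.3, 12.7]
tcp_rot: [0.74, 1.571, -2.347]
contact_force: [-1.0, -0.1, -0.7]
grip_width: 27.8
time: 5.33
tool_pos: [625.5, 79.3, 11.6]
tcp_rot: [0.409, 1.571, -2.677]
contact_force: [0.4, -0.1, -0.9]
grip_width: 27.6
```

```bash
python3 -m handwheel '[[[0.1,0,0,0],[0,0,0,0]]]'; python3 -m handwheel '[[[0,0,0,0],[0,0,0,0]]]' 0.42; python3 -m handwheel '[[[-2,0,0,0],[-4,0,0,0],[-4,0,0,0],[0,0,4,0],[0,0,4,0],[0,0,0,0]]]'
python3 - <<'E'
from obs import *
cap('wrist','w3.png')
E
```

```text
time: 5.5
tool_pos: [625.7, 79.3, 10.8]
tcp_rot: [2.805, 1.571, -0.282]
contact_force: [-0.7, 0.8, -0.8]
grip_width: 27.7
time: 5.67
tool_pos: [625.6, 79.3, 10.7]
tcp_rot: [2.668, 1.571, -0.418]
contact_force: [-0.3, -0.8, -0.2]
grip_width: 36.2
time: 6.17
tool_pos: [534.7, 75.2, 108.5]
tcp_rot: [-0.047, 1.556, -3.133]
contact_force: [0.4, -0.2, -3.1]
grip_width: 38.6
t 6.17 tcp [534.7  75.2 108.5] psi 3.18 down [-0.015 -0.    -1.   ] F [ 0.4 -0.2 -3.1] w 38.6
```

View pics/w3.png

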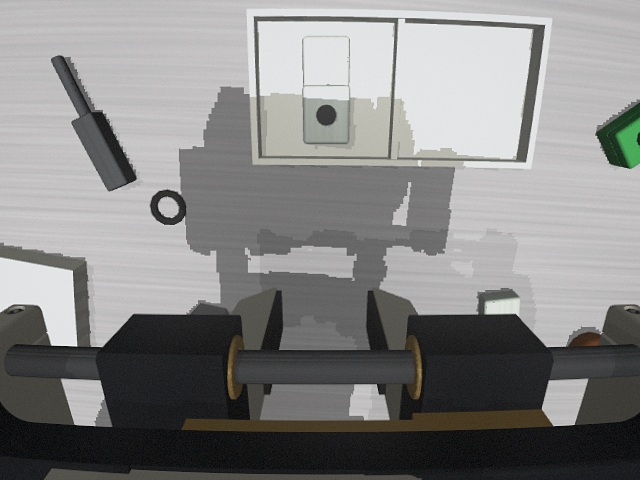

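```bash
python3 -m handwheel '[[[0,0,0,-0.1],[0,0,0,0],[0,0,0,0]]]' 0.5
python3 - <<'E'
from obs import *
goto(459,-64.7,65,9.3)
E
```

```text
time: 6.47
tool_pos: [546.5, 74.9, 110.9]
tcp_rot: [2.902, 1.57, -0.087]
contact_force: [0.1, -0.0, -0.3]
grip_width: 45.6
t 6.47 tcp [546.5  74.9 110.9] psi 8.73 down [ 0.001 -0.    -1.   ] F [ 0.1 -0.  -0.3] w 45.6
target (459, -64.7, 65, 9.3) turn first -0.010 rad
before-turn tool x 4.59 y 12.47 z 10.77 cm
after-turn tool x 4.59 y 12.37 z 10.90 cm
```

```bash
python3 -m handwheel '[[[0,2.5,2.2,-0.01],[1,2.5,2.2,0],[1.2,2.5,2.2,0],[1.2,2.4,2.1,0],[1.2,2.5,2.2,0],[0,0,0,0],[0,0,0,0],[0,0,0,0]]]'
python3 - <<'E'
from obs import *
p,d,m=cap('wrist','w4.png')
goto(459,-64.7,6,9.3)
E
```

```text
time: 7.13
tool_pos: [459.3, -65.3, 64.9]
tcp_rot: [2.828, 1.57, -0.151]
contact_force: [0.0, -0.1, 0.5]
grip_width: 46.0
t 7.13 tcp [459.3 -65.3  64.9] psi 9.31 down [ 0.001 -0.    -1.   ] F [ 0.  -0.1  0.5] w 46.0
target (459, -64.7, 6, 9.3) turn first 0.000 rad
before-turn tool x 5.89 y -0.06 z 0.02 cm
after-turn tool x 5.89 y -0.06 z 0.02 cm
```

View pics/w4.png

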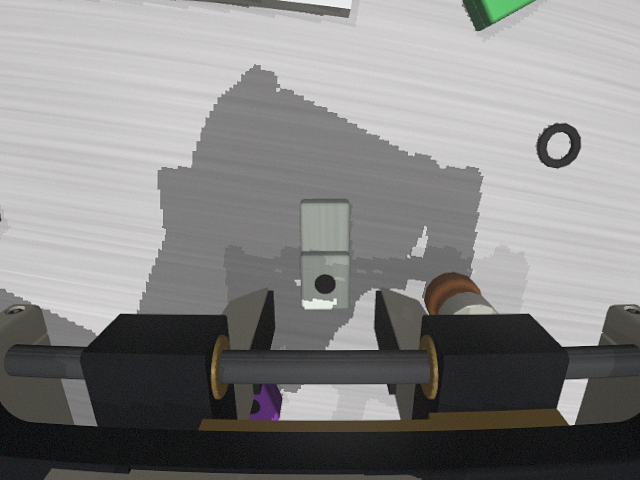

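```bash
python3 -m handwheel '[[[2.5,0,0,0],[2,0,0,0],[1.3,0,0,0],[0,0,0,0],[0,0,0,0]]]'; python3 -m handwheel '[[[0,0,0,0],[0,0,0,0],[0,0,0,0],[0,0,0,0],[0,0,0,0],[0,0,0,0]]]' 0.1;  python3 -m handwheel '[[[-2,0,0,0],[-4,0,0,0],[0,0,0,0.105],[0,0,0,0],[0,0,0,0]]]'
python3 - <<'E'
from obs import *
goto(628.5,-8.4,62,3)
E
```

```text
time: 7.6
tool_pos: [458.8, -64.2, 6.7]
tcp_rot: [-0.421, 1.57, 2.887]
contact_force: [-0.1, 0.3, 0.1]
grip_width: 46.0
time: 8.1
tool_pos: [458.9, -65.2, 7.5]
tcp_rot: [2.743, 1.569, -0.234]
contact_force: [0.2, 1.3, 7.1]
grip_width: 27.7
time: 8.52
tool_pos: [457.8, -65.0, 66.6]
tcp_rot: [0.26, 1.571, -2.819]
contact_force: [-0.0, 0.5, -1.4]
grip_width: 27.4
t 8.52 tcp [457.8 -65.   66.6] psi 3.56 down [-0. -0. -1.] F [-0.   0.5 -1.4] w 27.4
target (628.5, -8.4, 62, 3) turn first 0.010 rad
before-turn tool x 0.46 y -4.59 z -17.39 cm
after-turn tool x 0.46 y -4.76 z -17.34 cm
```

```bash
python3 -m handwheel '[[[0,-0.9,-3.5,0.01],[0,-0.9,-3.5,0],[0,-0.9,-3.5,0],[0,-1,-3.5,0],[0,-1,-3.3,0],[0,0,0,0],[0,0,0,0],[0,0,0,0]]]'; python3 -m handwheel '[[[2,0,0,0],[2,0,0,0],[0,0,0,0],[0,0,0,0],[0,0,0,0]]]';python3 - <<'E'
from obs import *
p,d,m=cap('wrist','w5.png')
goto(628.5,-8.4,11.5,3)
E
```

```text
time: 9.18
tool_pos: [626.7, -9.1, 64.7]
tcp_rot: [-0.12, 1.566, 3.074]
contact_force: [0.1, 0.2, -1.5]
grip_width: 27.6
time: 9.6
tool_pos: [628.4, -9.6, 27.5]
tcp_rot: [2.69, 1.57, -0.402]
contact_force: [0.5, -0.3, -0.8]
grip_width: 27.6
t 9.6 tcp [628.4  -9.6  27.5] psi 2.84 down [ 0. -0. -1.] F [ 0.5 -0.3 -0.8] w 27.6
target (628.5, -8.4, 11.5, 3) turn first -0.003 rad
before-turn tool x 1.60 y -0.12 z -0.02 cm
after-turn tool x 1.60 y -0.12 z -0.02 cm
```

View pics/w5.png

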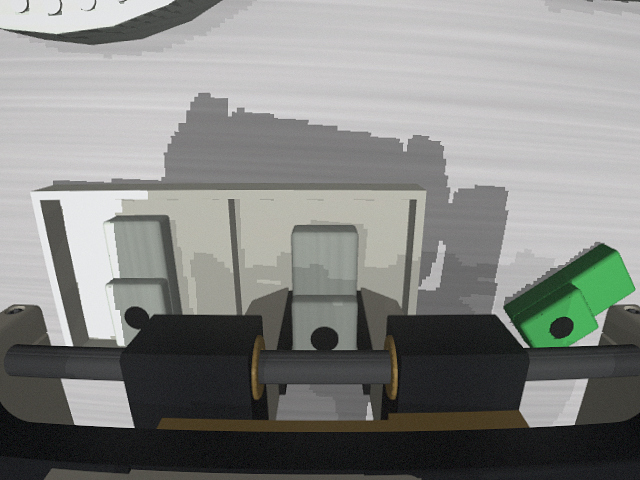

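```bash
python3 -m handwheel '[[[0.8,-0.1,0,0],[0.5,0,0,0],[0,0,0,0],[0,0,0,0],[0,0,0,0]]]'; python3 -m handwheel '[[[0.2,0,0,0],[0,0,0,0],[0,0,0,0]]]'
```

```text
time: 10.07
tool_pos: [628.6, -8.2, 13.7]
tcp_rot: [1.546, 1.571, -1.546]
contact_force: [0.4, 0.5, -1.0]
grip_width: 27.6
time: 10.32
tool_pos: [628.6, -8.2, 11.7]
tcp_rot: [1.899, 1.571, -1.192]
contact_force: [0.3, 0.3, -0.2]
grip_width: 28.0
```

```bash
python3 -m handwheel '[[[0,0,0,0],[0,0,0,0],[-2,0,0,0],[-4,0,0,0],[-4,0,0,0],[-3.5,0,0,0],[0,-2.5,3,0],[0,-2.5,3,0]]]' 0.42;  python3 -m handwheel '[[[0,-2.5,3,0],[0,-2.5,3,0],[0,-2.5,3,0],[0,-2.5,3,0],[0,-0.5,0.5,0.05],[0,0,0,0],[0,0,0,0]]]' 0.7
python3 - <<'E'
from obs import *
p,d,m=cap('wrist','w6.png'); np.savez('/tmp/w6.npz',p=p,d=d,**m)
E
```

```text
time: 10.98
tool_pos: [568.1, 38.1, 149.6]
tcp_rot: [3.016, 1.563, -0.078]
contact_force: [-0.8, 1.7, -0.1]
grip_width: 38.4
time: 11.57
tool_pos: [436.6, 137.6, 147.3]
tcp_rot: [3.09, 1.569, -0.05]
contact_force: [-0.0, 0.0, -0.1]
grip_width: 64.0
t 11.57 tcp [436.6 137.6 147.3] psi 0.13 down [ 0.002 -0.    -1.   ] F [-0.   0.  -0.1] w 64.0
```

View pics/w6.png

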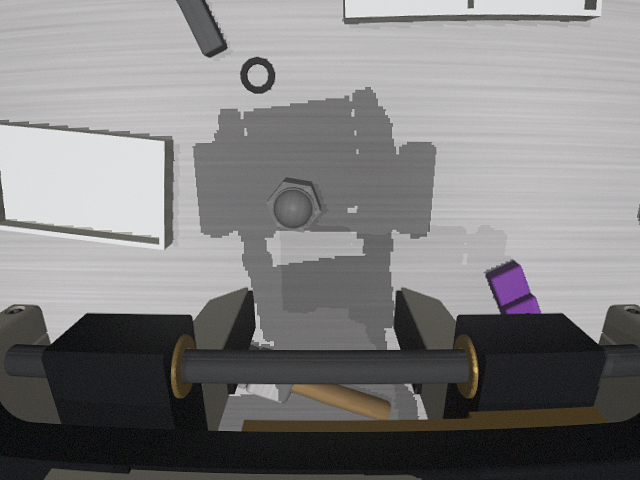

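```bash
cat > nut.py <<'E'
from h import *
def hexo(x,y,a,z): 
    t=np.radians(a+30+60*np.arange(7)); return np.c_[x+20.8*np.cos(t),y+20.8*np.sin(t),np.full(7,z)]
def show(p,m,cands,fn,c,w=40):
    s=400//(2*w)*1
    k=800//(2*w*len(cands))
    ims=[]
    for q in cands:
        b=cv2.cvtColor(p,cv2.COLOR_RGB2BGR)[c[1]-w:c[1]+w,c[0]-w:c[0]+w]
        b=cv2.resize(b,None,fx=k,fy=k,interpolation=cv2.INTER_CUBIC)
        if q is not None:
          for z,col in ((0,(0,255,0)),(22,(0,0,255))):
            u=(proj(m,hexo(*q,z))-[c[0]-w,c[1]-w]+.5)*k-.5
            cv2.polylines(b,[np.round(u).astype(np.int32)],False,col,1)
        ims.append(b)
    cv2.imwrite('pics/'+fn,np.hstack(ims))
E
python3 - <<'E'
from nut import *
p,d,m=load('w6')
C=cloud(m,d); w=C[160:250,240:345].reshape(-1,3); top=w[w[:,2]>30]; print(len(top),top[:,:2].mean(0).round(1), top[:,2].max())
hx=w[(w[:,2]>19)&(w[:,2]<24)]; print(len(hx),hx.mean(0))
show(p,m,[None,(452.3,157.9,25)],'n1.png',(295,206))
E
```

```text
1090 [457.6 159.7] 305.0278489072855
636 [457.0928117  160.05957082  21.65004974]
```

View pics/n1.png

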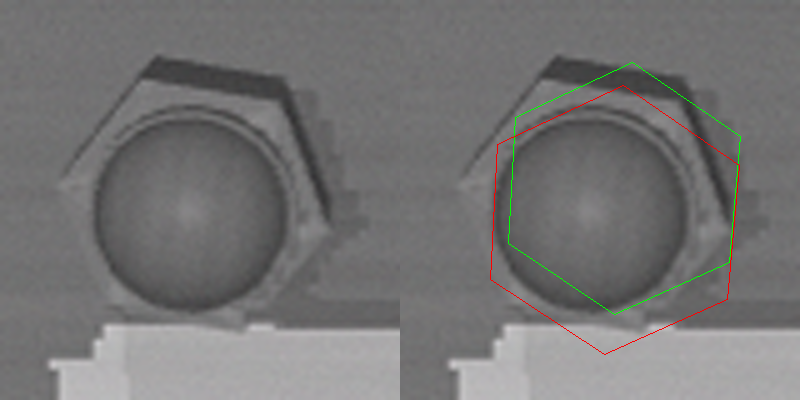

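```bash
cat >> nut.py <<'E'
from scipy.optimize import least_squares
def fit(m,pts22,pts0,x0):
    obs=np.array(list(pts22)+list(pts0)); zs=[22]*len(pts22)+[0]*len(pts0)
    def r(q):
        out=[]
        H={z:proj(m,hexo(*q,z))[:6] for z in (0,22)}
        for o,z in zip(obs,zs):
            D=H[z]-o; out+=list(D[np.argmin((D**2).sum(1))])
        return out
    best=min((least_squares(r,[x0[0],x0[1],a],x_scale=[1,1,2]) for a in range(-30,30,8)),key=lambda s:s.cost)
    return best.x, np.sqrt(2*best.cost/len(obs))
E
python3 - <<'E'
from nut import *
p,d,m=load('w6')
f=lambda x,y:((x+.5)/5-.5+255,(y+.5)/5-.5+166)
q,e=fit(m,[f(*t) for t in [(138,81),(281,101),(330,232),(62,187)]],[f(*t) for t in [(157,56),(286,78)]],(455,159))
print(q.round(1),e); print(onz(m,[f(191,213)],24))
show(p,m,[(*q,),(*q,)],'n2.png',(295,206))
E
```

```text
[454.3 160.7  -9. ] 0.5677805519906277
[[454.18690374 161.09376699  24.        ]]
```

View pics/n2.png

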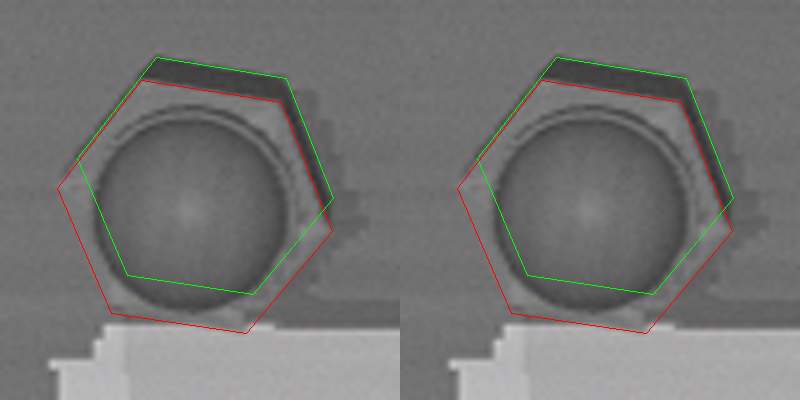

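```bash
python3 -m handwheel '[[[0,0,0,-0.12],[0,0,0,-0.12],[0,0,0,-0.124],[0,0,0,0],[0,0,0,0],[0,0,0,0]]]' 0.65
python3 - <<'E'
from obs import *
goto(454.3,160.7,60,21); print(o['joint_positions'])
E
```

```text
time: 12.12
tool_pos: [436.7, 136.9, 146.6]
tcp_rot: [1.48, 1.571, -1.303]
contact_force: [0.3, 0.1, 0.5]
grip_width: 59.8
t 12.12 tcp [436.7 136.9 146.6] psi 20.6 down [ 0. -0. -1.] F [0.3 0.1 0.5] w 59.8
target (454.3, 160.7, 60, 21) turn first -0.007 rad
before-turn tool x 8.66 y -1.61 z -2.49 cm
after-turn tool x 8.66 y -1.59 z -2.50 cm
[ 1.36207687e-01  3.08824115e-01  1.82022593e+00 -1.88541864e-04
  1.01252137e+00  1.34754180e+00]
```

```bash
python3 -m handwheel '[[[0,-1.6,-2.5,-0.007],[3,0,0,0],[3,0,0,0],[2.5,0,0,0],[0,0,0,0],[0,0,0,0],[0,0,0,0]]]'
python3 - <<'E'
from obs import *
p,d,m=cap('wrist','w7.png')
goto(454.3,160.7,5.5,21)
E
```

```text
time: 12.7
tool_pos: [454.7, 161.3, 62.8]
tcp_rot: [2.897, 1.569, 0.125]
contact_force: [-0.2, -0.3, 0.2]
grip_width: 59.9
t 12.7 tcp [454.7 161.3  62.8] psi 21.17 down [ 0.002  0.    -1.   ] F [-0.2 -0.3  0.2] w 59.9
target (454.3, 160.7, 5.5, 21) turn first 0.003 rad
before-turn tool x 5.73 y 0.04 z 0.06 cm
after-turn tool x 5.73 y 0.04 z 0.06 cm
```

View pics/w7.png

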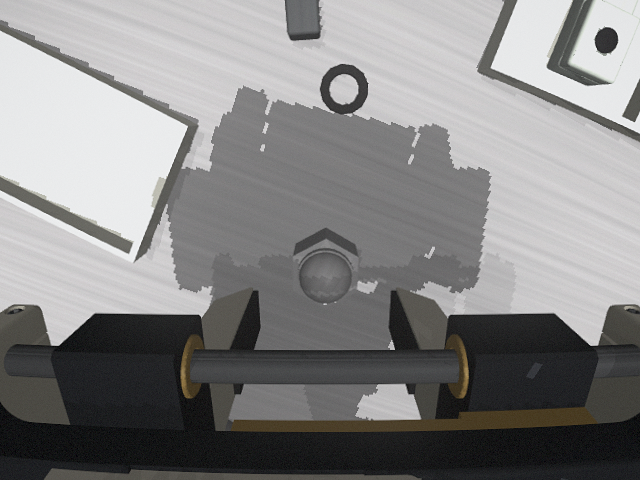

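```bash
python3 -m handwheel '[[[2.5,0,0,0],[2,0,0,0],[1.2,0,0,0],[0,0,0,0],[0,0,0,0]]]'; python3 -m handwheel '[[[0,0,0,0],[0,0,0,0],[0,0,0,0],[0,0,0,0],[0,0,0,0],[0,0,0,0],[0,0,0,0]]]' 0.1;  python3 -m handwheel '[[[-2,0,0,0],[-4,0,0,0],[-2,0,0,0],[0,0,0,0],[0,0,0,0]]]'
python3 - <<'E'
from obs import *
p,d,m=cap('wrist','w8.png')
goto(440,-348,85,21)
E
```

```text
time: 13.17
tool_pos: [454.5, 161.4, 5.7]
tcp_rot: [2.891, 1.569, 0.12]
contact_force: [0.2, -0.2, 0.5]
grip_width: 59.7
time: 13.75
tool_pos: [454.2, 161.3, 5.4]
tcp_rot: [2.819, 1.569, 0.048]
contact_force: [0.4, -0.4, 6.3]
grip_width: 35.9
time: 14.17
tool_pos: [454.1, 161.4, 85.3]
tcp_rot: [2.916, 1.569, 0.145]
contact_force: [-0.9, -1.6, -2.7]
grip_width: 35.4
t 14.17 tcp [454.1 161.4  85.3] psi 21.25 down [ 0.002  0.    -1.   ] F [-0.9 -1.6 -2.7] w 35.4
target (440, -348, 85, 21) turn first 0.004 rad
before-turn tool x 0.03 y 46.96 z 19.77 cm
after-turn tool x 0.03 y 47.05 z 19.57 cm
```

View pics/w8.png

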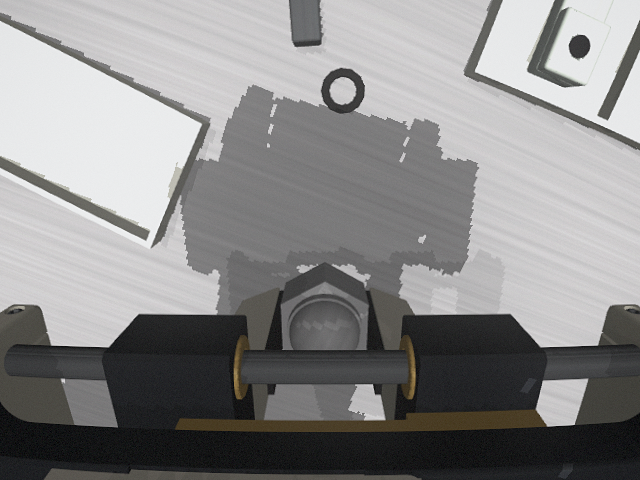

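```bash
python3 -m handwheel '[[[-0.6,3.6,1.7,0],[-0.6,3.6,1.7,0],[-0.6,3.6,1.7,0],[-0.6,3.6,1.7,0],[0,3.6,1.7,0],[0,3.6,1.7,0],[0,3.6,1.7,0],[0,3.6,1.7,0]]]'; python3 -m handwheel '[[[0,3.6,1.7,0],[0,3.6,1.7,0],[0,3.6,1.7,0],[0,3.6,1.7,0],[0,3.6,1.7,0],[0,0,0,0],[0,0,0,0],[0,0,0,0]]]'
python3 - <<'E'
from obs import *
p,d,m=cap('wrist','w9.png'); np.savez('/tmp/w9.npz',p=p,d=d,**m)
goto(416.7,-357,60,21)
E
```

```text
time: 14.88
tool_pos: [429.7, -157.7, 106.9]
tcp_rot: [-0.891, 1.567, 2.621]
contact_force: [0.4, 0.5, -2.2]
grip_width: 35.7
time: 15.55
tool_pos: [416.3, -353.7, 106.7]
tcp_rot: [-1.269, 1.566, 2.242]
contact_force: [1.4, 1.0, -2.1]
grip_width: 35.8
t 15.55 tcp [ 416.3 -353.7  106.7] psi 21.2 down [-0.003  0.004 -1.   ] F [ 1.4  1.  -2.1] w 35.8
target (416.7, -357, 60, 21) turn first 0.004 rad
before-turn tool x 4.67 y 0.32 z 0.08 cm
after-turn tool x 4.67 y 0.32 z 0.08 cm
```

View pics/w9.png

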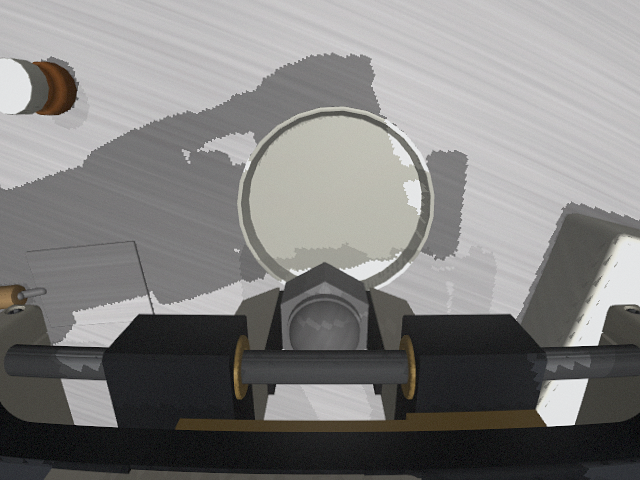

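Run:
```python
from h import *
p,d,m=load('w9')
P=onz(m,[(238,203),(434,201),(334,107),(258,147),(410,143),(252,260),(421,256)],18)[:,:2]
r=least=__import__('scipy.optimize',fromlist=['x']).least_squares(lambda q:np.hypot(*(P-q[:2]).T)-65,[440,-348]);print(r.x.round(1),r.fun.round(1))
```

```text
[ 439.5 -352.1] [-0.9 -0.5  1.4 -0.2 -0.6  0.7  0.5]
```

```bash
python3 -m handwheel '[[[0,0.6,0.2,0],[3,0,0,0],[3,0,0,0],[2,0,0,0],[0,0,0,0],[0,0,0,0],[0,0,0,0]]]'
python3 - <<'E'
from obs import *
p,d,m=cap('wrist','w10.png')
goto(416.4,-360,10,21)
E
```

```text
time: 16.18
tool_pos: [418.5, -361.6, 30.0]
tcp_rot: [1.898, 1.569, -0.871]
contact_force: [0.0, 0.0, -1.7]
grip_width: 36.1
t 16.18 tcp [ 418.5 -361.6   30. ] psi 21.3 down [ 0.001 -0.002 -1.   ] F [ 0.   0.  -1.7] w 36.1
target (416.4, -360, 10, 21) turn first 0.005 rad
before-turn tool x 2.00 y -0.23 z 0.14 cm
after-turn tool x 2.00 y -0.23 z 0.14 cm
```

View pics/w10.png

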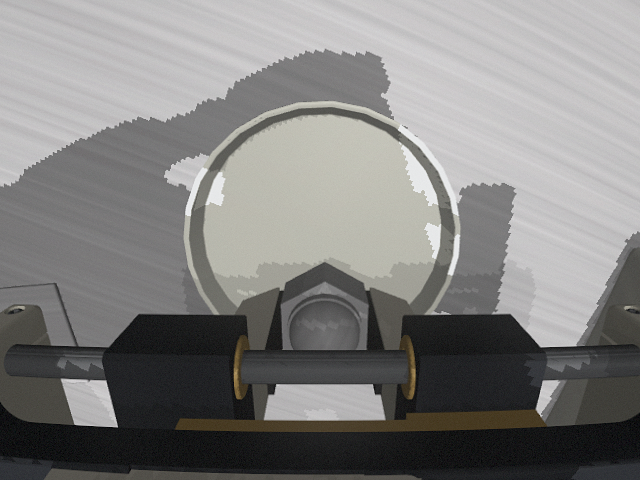

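Run:
```python
from h import *
from scipy.optimize import least_squares
m=fixm(bot.camera_model('wrist')); t=bot.get_obs()['tool_pos']
P=onz(m,[(184,225),(461,222),(325,101),(215,147),(427,147)],18)[:,:2]
r=least_squares(lambda q:np.hypot(*(P-q[:2]).T)-65,[440,-348]);print(r.x.round(1),r.fun.round(1),(r.x-t[:2]).round(1),np.hypot(*(r.x-t[:2])))
```

```text
[ 441.4 -351.9] [-0.4  0.  -0.1  0.4 -0.2] [22.7 10. ] 24.838673010334208
```

```bash
python3 -m handwheel '[[[1,0,0,0],[0.6,0,0,0],[0,0,0,0],[0,0,0,0],[0,0,0,0]]]'; python3 -m handwheel '[[[0.25,0,0,0],[0,0,0,0],[0,0,0,0]]]'
```

```text
time: 16.65
tool_pos: [417.6, -361.4, 12.8]
tcp_rot: [1.518, 1.571, -1.253]
contact_force: [0.4, 0.1, -1.7]
grip_width: 35.9
time: 16.9
tool_pos: [417.6, -361.3, 10.2]
tcp_rot: [-0.842, 1.571, 2.671]
contact_force: [-0.1, -0.6, -1.6]
grip_width: 35.7
```

```bash
python3 -m handwheel '[[[0.07,0,0,0],[0,0,0,0],[0,0,0,0]]]'; python3 -m handwheel '[[[0,0,0,0],[0,0,0,0],[0,0,0,0]]]' 0.48; python3 -m handwheel '[[[-1,0,0,0],[-3,0,0,0],[-4,0,0,0],[-4,0,0,0],[-3,0,0,0],[0,0,0,0]]]'
python3 - <<'E'
from obs import *
p,d,m=cap('wrist','w11.png')
E
```

```text
time: 17.15
tool_pos: [417.6, -361.3, 9.5]
tcp_rot: [1.41, 1.571, -1.361]
contact_force: [0.4, -0.1, -0.8]
grip_width: 35.8
time: 17.4
tool_pos: [417.8, -361.5, 9.8]
tcp_rot: [1.855, 1.57, -0.916]
contact_force: [-0.8, 0.1, -0.7]
grip_width: 43.5
time: 17.9
tool_pos: [420.1, -363.9, 167.4]
tcp_rot: [1.92, 1.557, -0.85]
contact_force: [1.0, -0.7, -0.4]
grip_width: 43.7
t 17.9 tcp [ 420.1 -363.9  167.4] psi 21.25 down [ 0.009 -0.01  -1.   ] F [ 1.  -0.7 -0.4] w 43.7
```

View pics/w11.png

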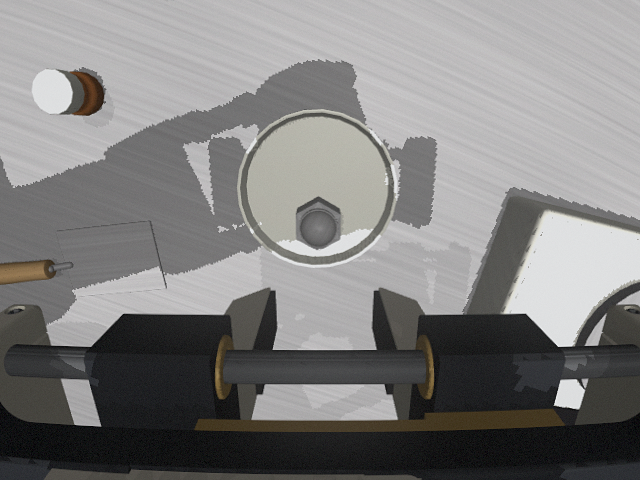

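```bash
python3 -m handwheel '[[[0.3,-0.9,-3.6,0],[0.3,-0.9,-3.6,0],[0.3,-0.9,-3.6,0],[0.3,-0.9,-3.6,0],[0.3,-0.9,-3.6,0],[0.3,-0.9,-3.6,0],[0,0,0,0],[0,0,0,0]]]' 0.65
python3 - <<'E'
from obs import *
p,d,m=cap('wrist','w12.png'); np.savez('/tmp/w12.npz',p=p,d=d,**m)
from nut import *
c=proj(m,[[621,-234,22]])[0].round().astype(int); print(c)
show(p,m,[None],'n3.png',c,50)
E
```

```text
time: 18.62
tool_pos: [599.8, -230.7, 139.7]
tcp_rot: [-0.811, 1.568, 2.705]
contact_force: [-0.3, -0.5, -0.7]
grip_width: 59.6
t 18.62 tcp [ 599.8 -230.7  139.7] psi 21.44 down [-0.003  0.001 -1.   ] F [-0.3 -0.5 -0.7] w 59.6
[340 208]
```

View pics/w12.png

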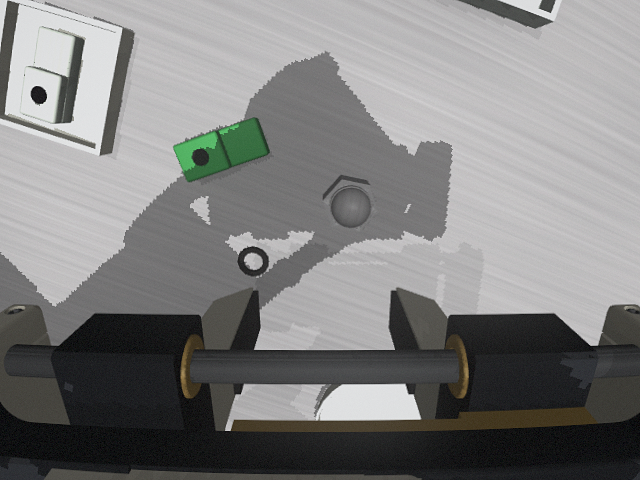

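View pics/n3.png

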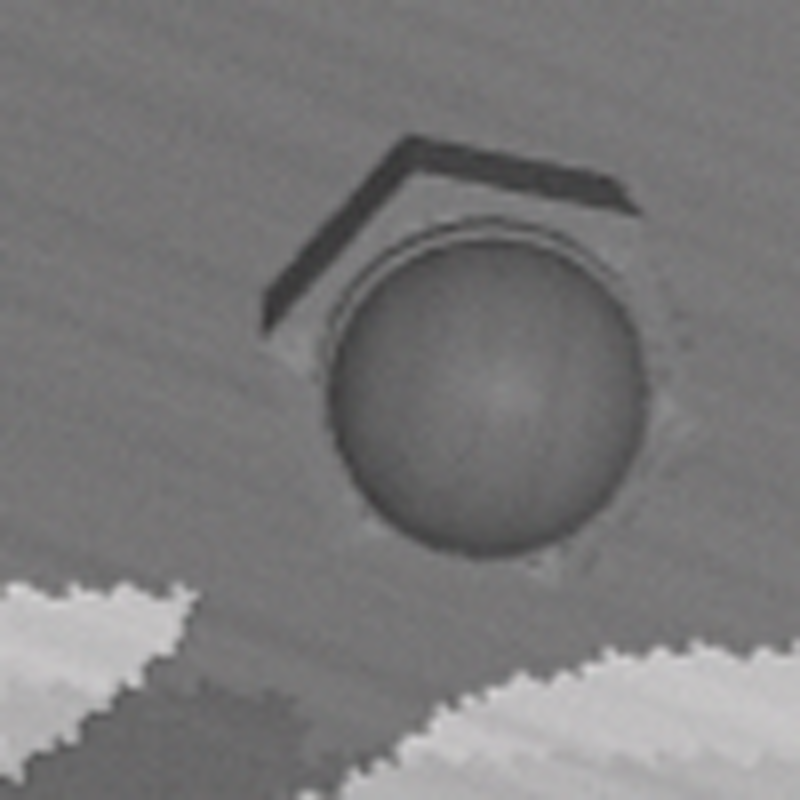

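Run:
```python
from nut import *
p,d,m=load('w12')
f=lambda x,y:((x+.5)/8-.5+290,(y+.5)/8-.5+158)
q,e=fit(m,[f(*t) for t in [(420,173),(640,212),(267,333)]],[f(*t) for t in [(408,136),(612,180),(265,292)]],(621,-234))
print(q.round(1),e); print(onz(m,[f(487,398)],24))
show(p,m,[(*q,),None],'n4.png',(351,205))
from obs import *
x,y,a=q; a=[s for s in (a+90+60*np.arange(-4,4)) if abs(s-21)<=30][0]; goto(x,y,60,a)
```

```text
[ 625.5 -240.4    9.7] 0.7461361194705659
[[ 624.87672361 -240.60653025   24.        ]]
t 18.67 tcp [ 598.9 -231.9  140.1] psi 21.34 down [-0.003  0.001 -1.   ] F [-0.6 -1.2 -1.1] w 59.8
target (np.float64(625.4928932871355), np.float64(-240.3657202847342), 60, np.float64(39.71617766648711)) turn first -0.321 rad
before-turn tool x 8.01 y 1.76 z -2.17 cm
after-turn tool x 8.01 y 2.35 z -1.50 cm
```

View pics/n4.png

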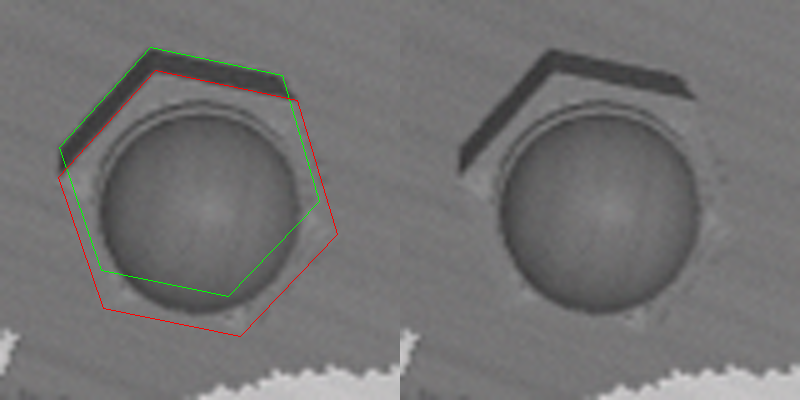

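```bash
python3 -m handwheel '[[[0,0,0,-0.107],[0,0,0,-0.107],[0,0,0,-0.107],[2,2.3,-1.5,0],[3,0,0,0],[3,0,0,0],[0,0,0,0],[0,0,0,0]]]'; python3 -m handwheel '[[[0,0,0,0],[0,0,0,0]]]';python3 - <<'E'
from obs import *
p,d,m=cap('wrist','w13.png')
goto(625.5,-240.4,5.5,39.7)
E
```

```text
time: 19.33
tool_pos: [623.5, -241.4, 60.1]
tcp_rot: [-1.116, 1.566, 2.715]
contact_force: [-0.7, -0.6, 0.6]
grip_width: 60.0
time: 19.5
tool_pos: [626.5, -242.0, 64.2]
tcp_rot: [1.929, 1.567, -0.522]
contact_force: [-0.4, 0.2, -0.1]
grip_width: 59.5
t 19.5 tcp [ 626.5 -242.    64.2] psi 39.6 down [ 0.004 -0.002 -1.   ] F [-0.4  0.2 -0.1] w 59.5
target (625.5, -240.4, 5.5, 39.7) turn first -0.002 rad
before-turn tool x 5.87 y -0.18 z -0.03 cm
after-turn tool x 5.87 y -0.18 z -0.03 cm
```

View pics/w13.png

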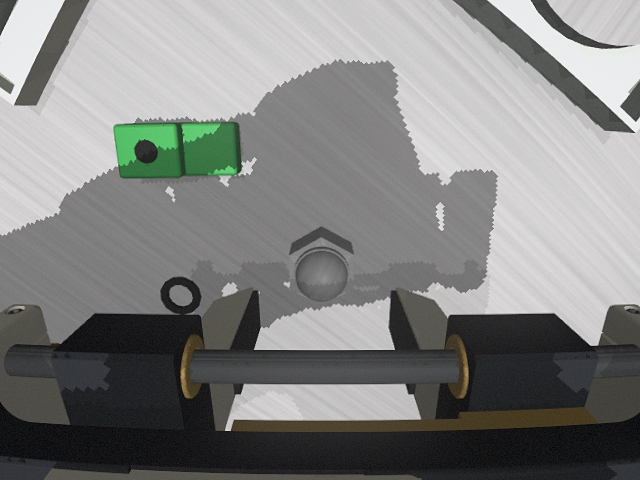

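```bash
python3 -m handwheel '[[[2.5,-0.15,0,0],[2,0,0,0],[1.3,0,0,0],[0,0,0,0],[0,0,0,0],[0,0,0,0]]]'; python3 -m handwheel '[[[0,0,0,0],[0,0,0,0],[0,0,0,0],[0,0,0,0],[0,0,0,0],[0,0,0,0],[0,0,0,0]]]' 0.1;  python3 -m handwheel '[[[-2,0,0,0],[-4,0,0,0],[-3,0,0,0],[0,0,0,0.107],[0,0,0,0.107],[0,0,0,0.107],[0,0,0,0],[0,0,0,0]]]'
python3 - <<'E'
from obs import *
p,d,m=cap('wrist','w14.png')
goto(463.5,-343.5,95,21.25)
E
```

```text
time: 20.05
tool_pos: [625.6, -240.2, 5.1]
tcp_rot: [1.936, 1.568, -0.514]
contact_force: [0.1, -0.2, 0.4]
grip_width: 59.7
time: 20.63
tool_pos: [625.0, -240.0, 4.1]
tcp_rot: [1.838, 1.57, -0.612]
contact_force: [-0.4, -0.1, 4.4]
grip_width: 35.6
time: 21.3
tool_pos: [624.2, -239.5, 92.9]
tcp_rot: [-0.82, 1.569, 2.696]
contact_force: [0.3, -0.0, -1.9]
grip_width: 35.9
t 21.3 tcp [ 624.2 -239.5   92.9] psi 21.43 down [-0.001  0.001 -1.   ] F [ 0.3 -0.  -1.9] w 35.9
target (463.5, -343.5, 95, 21.25) turn first 0.003 rad
before-turn tool x -0.21 y 3.81 z 18.76 cm
after-turn tool x -0.21 y 3.87 z 18.75 cm
```

View pics/w14.png

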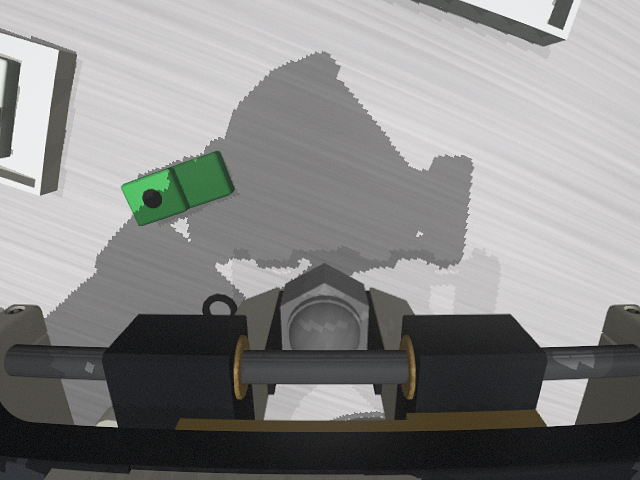

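```bash
python3 -m handwheel '[[[0,0.77,3.7,0],[0,0.77,3.7,0],[0,0.77,3.7,0],[0,0.77,3.8,0],[0,0.77,3.8,0],[0,0,0,0],[0,0,0,0],[0,0,0,0]]]'; python3 -m handwheel '[[[3,0,0,0],[3,0,0,0],[0,0,0,0],[0,0,0,0],[0,0,0,0]]]'
python3 - <<'E'
from obs import *
p,d,m=cap('wrist','w15.png')
goto(464.2,-343.2,9,21.25)
E
```

```text
time: 22.02
tool_pos: [464.6, -343.5, 93.6]
tcp_rot: [2.736, 1.57, -0.034]
contact_force: [0.1, 1.0, -1.5]
grip_width: 35.8
time: 22.43
tool_pos: [465.6, -343.3, 34.6]
tcp_rot: [2.034, 1.569, -0.735]
contact_force: [0.4, -0.3, -0.9]
grip_width: 35.8
t 22.43 tcp [ 465.6 -343.3   34.6] psi 21.35 down [ 0.001 -0.001 -1.   ] F [ 0.4 -0.3 -0.9] w 35.8
target (464.2, -343.2, 9, 21.25) turn first 0.002 rad
before-turn tool x 2.56 y -0.06 z 0.13 cm
after-turn tool x 2.56 y -0.06 z 0.13 cm
```

View pics/w15.png

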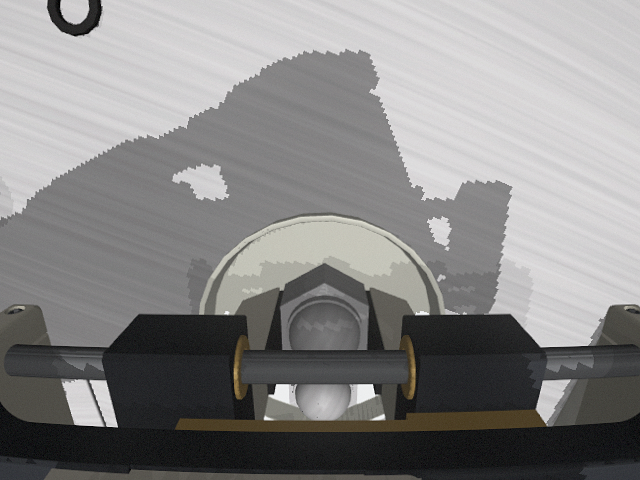

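```bash
python3 -m handwheel '[[[1.4,0,0.05,0],[0.6,0,0,0],[0,0,0,0],[0,0,0,0],[0,0,0,0]]]'; python3 -m handwheel '[[[0.3,0,0,0],[0,0,0,0],[0,0,0,0]]]'
```

```text
time: 22.9
tool_pos: [464.3, -343.9, 14.5]
tcp_rot: [1.962, 1.569, -0.809]
contact_force: [0.1, 0.4, -1.7]
grip_width: 35.7
time: 23.15
tool_pos: [463.8, -343.6, 10.6]
tcp_rot: [1.481, 1.571, -1.29]
contact_force: [0.7, 0.2, -1.3]
grip_width: 36.0
```

```bash
python3 -m handwheel '[[[0.15,0,0,0],[0,0,0,0],[0,0,0,0]]]'; python3 -m handwheel '[[[0,0,0,0],[0,0,0,0],[0,0,0,0]]]' 0.48; python3 -m handwheel '[[[-1,0,0,0],[-3,0,0,0],[-4,0,0,0],[-4,0,0,0],[-4,0,2.5,0],[0,0,4,0],[0,0,0,0]]]'
python3 - <<'E'
from obs import *
p,d,m=cap('wrist','w16.png')
E
```

```text
time: 23.4
tool_pos: [463.8, -343.5, 9.0]
tcp_rot: [-0.389, 1.571, 3.123]
contact_force: [-0.1, 0.2, -1.6]
grip_width: 35.8
time: 23.65
tool_pos: [464.0, -343.7, 9.3]
tcp_rot: [1.878, 1.57, -0.893]
contact_force: [0.0, 0.4, -0.2]
grip_width: 43.5
time: 24.23
tool_pos: [402.6, -368.6, 167.8]
tcp_rot: [1.42, 1.566, -1.353]
contact_force: [-0.1, 0.1, -0.4]
grip_width: 44.2
t 24.23 tcp [ 402.6 -368.6  167.8] psi 21.12 down [ 0.001 -0.005 -1.   ] F [-0.1  0.1 -0.4] w 44.2
```

View pics/w16.png

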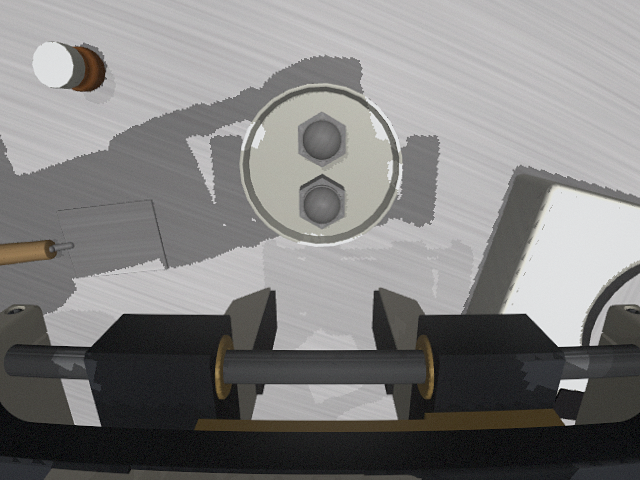

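```bash
python3 -m handwheel '[[[0,-3.05,-2.3,0],[0,-3.05,-2.3,0],[0,-3.05,-2.3,0],[0,-3.05,-2.3,0],[0,-3.05,-2.3,0],[0,-3.05,-2.3,0],[0,-3.05,-2.3,0],[0,-3.05,-2.3,0]]]';python3 -m handwheel '[[[0,-3.05,-2.3,0],[0,-3.05,-2.3,0],[0,-3.05,-2.3,0],[0.5,-3.05,-2.3,0],[0.5,-3.05,-2.3,0],[0.5,-3.05,-2.3,0],[0.5,-3.05,-2.3,0],[0,0,0,-0.06]]]'; python3 -m handwheel '[[[0,0,0,0],[0,0,0,0],[0,0,0,0]]]'
python3 - <<'E'
from obs import *
p,d,m=cap('wrist','w17.png');np.savez('/tmp/w17.npz',p=p,d=d,**m)
goto(588.2,224.8,60,24.6)
E
```

```text
time: 24.95
tool_pos: [489.3, -69.4, 164.3]
tcp_rot: [-1.225, 1.57, 2.288]
contact_force: [0.7, -1.1, 0.3]
grip_width: 44.1
time: 25.62
tool_pos: [561.7, 192.3, 142.8]
tcp_rot: [-1.576, 1.568, 2.001]
contact_force: [-0.5, -1.5, 0.4]
grip_width: 44.0
time: 25.87
tool_pos: [561.5, 184.9, 144.3]
tcp_rot: [0.149, 1.57, -2.564]
contact_force: [0.0, 0.1, 0.4]
grip_width: 44.2
t 25.87 tcp [561.5 184.9 144.3] psi 24.57 down [-0. -0. -1.] F [0.  0.1 0.4] w 44.2
target (588.2, 224.8, 60, 24.6) turn first -0.001 rad
before-turn tool x 8.43 y -2.52 z -4.09 cm
after-turn tool x 8.43 y -2.52 z -4.09 cm
```

View pics/w17.png

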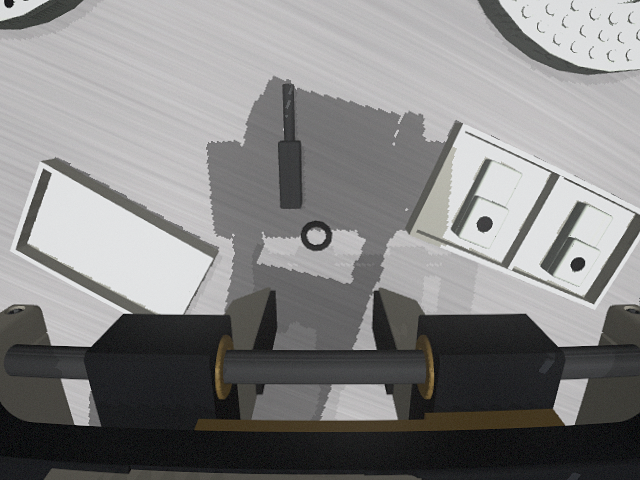

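Run:
```python
from h import *
p,d,m=load('w17')
a=onz(m,[(290,207.5)],16)[0];f=onz(m,[(289,141)],16)[0];b=onz(m,[(288,84.5)],8)[0]
print(a,f,b,np.hypot(*(f-a)[:2]),np.hypot(*(b-a)[:2]),np.degrees(np.arctan2(*(b-a)[1::-1])))
u=(b-a)[:2]/np.hypot(*(b-a)[:2]); print('origin',(a+b)[:2]/2,'grip',a[:2]+u*27)
b=cv2.cvtColor(p,cv2.COLOR_RGB2BGR)
cv2.imwrite('pics/p1.png',cv2.resize(b[75:225,240:340],(400,600),interpolation=cv2.INTER_CUBIC))
```

```text
[565.87404493 215.68649549  16.        ] [610.77584792 235.65639314  16.        ] [646.17208483 252.39244989   8.        ] 49.14233127565616 88.28987654483248 24.56615558488749
origin [606.02306488 234.03947269] grip [590.43005477 226.91157369]
```

View pics/p1.png

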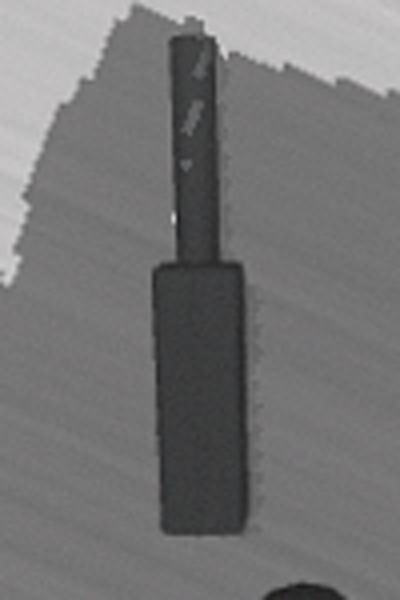

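```bash
python3 -m handwheel '[[[0,-1.3,-2.2,0],[0,-1.3,-2.1,0],[3,0,0,0],[3,0,0,0],[2.4,0,0,0],[0,0,0,0],[0,0,0,0],[0,0,0,0]]]' 0.42
python3 - <<'E'
from obs import *
p,d,m=cap('wrist','w18.png')
goto(590,226.5,4.5,24.6)
E
```

```text
time: 26.58
tool_pos: [591.1, 226.5, 62.2]
tcp_rot: [2.923, 1.568, 0.21]
contact_force: [-0.5, -0.1, -0.7]
grip_width: 38.6
t 26.58 tcp [591.1 226.5  62.2] psi 24.6 down [ 0.003  0.001 -1.   ] F [-0.5 -0.1 -0.7] w 38.6
target (590, 226.5, 4.5, 24.6) turn first -0.000 rad
before-turn tool x 5.77 y -0.04 z 0.10 cm
after-turn tool x 5.77 y -0.04 z 0.10 cm
```

View pics/w18.png

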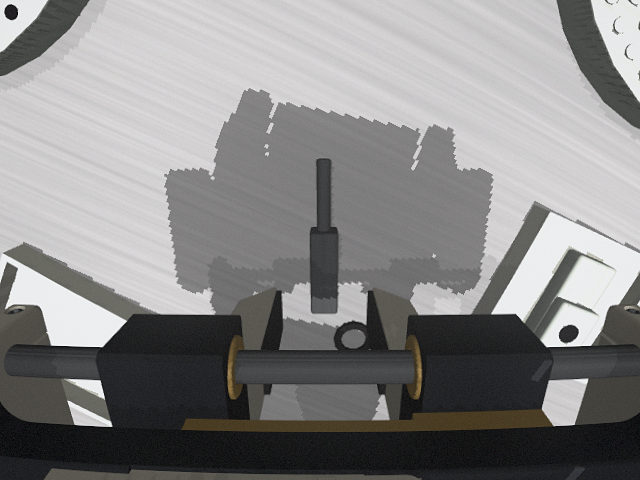

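```bash
python3 -m handwheel '[[[2.5,0,0.1,0],[2,0,0,0],[1.3,0,0,0],[0,0,0,0],[0,0,0,0],[0,0,0,0]]]'; python3 -m handwheel '[[[0,0,0,0],[0,0,0,0],[0,0,0,0],[0,0,0,0],[0,0,0,0],[0,0,0,0],[0,0,0,0]]]' 0.05;  python3 -m handwheel '[[[-2,0,0,0],[-4,0,0,0],[-2,0,0,-0.115],[0,0,0,-0.115],[0,0,0,-0.115],[0,0,0,-0.115],[0,0,0,-0.115],[0,0,0,-0.115]]]';  python3 -m handwheel '[[[0,0,0,-0.115],[0,0,0,-0.115],[0,0,0,-0.115],[0,0,0,0],[0,0,0,0]]]'
python3 - <<'E'
from obs import *
goto(467,316,80,84)
p,d,m=cap('wrist','w19.png')
E
```

```text
time: 27.13
tool_pos: [590.1, 226.8, 3.9]
tcp_rot: [2.919, 1.568, 0.208]
contact_force: [0.4, 0.4, 0.3]
grip_width: 38.6
time: 27.72
tool_pos: [589.3, 226.6, 2.8]
tcp_rot: [2.729, 1.57, 0.018]
contact_force: [-0.8, -1.2, 4.8]
grip_width: 15.6
time: 28.38
tool_pos: [588.6, 226.5, 81.7]
tcp_rot: [-0.862, 1.569, -2.877]
contact_force: [0.9, -0.0, -1.4]
grip_width: 15.9
time: 28.8
tool_pos: [588.7, 226.5, 81.8]
tcp_rot: [-1.169, 1.57, -2.848]
contact_force: [-0.8, 1.1, -0.8]
grip_width: 15.6
t 28.8 tcp [588.7 226.5  81.8] psi 83.79 down [-0.001 -0.    -1.   ] F [-0.8  1.1 -0.8] w 15.6
target (467, 316, 80, 84) turn first -0.004 rad
before-turn tool x 0.18 y -13.07 z -7.58 cm
after-turn tool x 0.18 y -13.04 z -7.63 cm
```

View pics/w19.png

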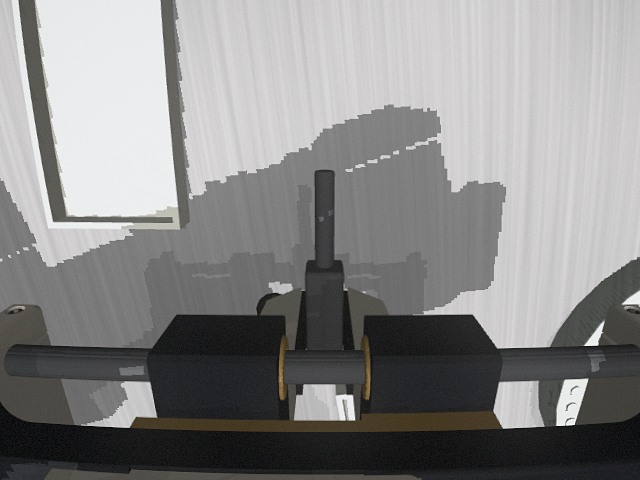

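Punch is held level, and the pan shows at upper left (near-end corners about (52,227) and (186,226)). Moving over the pan.

```bash
python3 -m handwheel '[[[0,-3.2,-1.9,0],[0,-3.3,-1.9,0],[0,-3.3,-1.9,0],[0,-3.2,-1.9,0],[0,0,0,0],[0,0,0,0],[0,0,0,0]]]'
python3 - <<'E'
from obs import *
p,d,m=cap('wrist','w20.png'); np.savez('/tmp/w20.npz',p=p,d=d,**m)
goto(467,316,40,84)
E
```

```text
time: 29.43
tool_pos: [468.2, 315.9, 82.5]
tcp_rot: [1.717, 1.57, 0.04]
contact_force: [0.6, -0.5, -2.0]
grip_width: 15.6
t 29.43 tcp [468.2 315.9  82.5] psi 83.93 down [ 0.001  0.    -1.   ] F [ 0.6 -0.5 -2. ] w 15.6
target (467, 316, 40, 84) turn first -0.001 rad
before-turn tool x 4.25 y -0.12 z 0.00 cm
after-turn tool x 4.25 y -0.12 z 0.00 cm
```

View pics/w20.png

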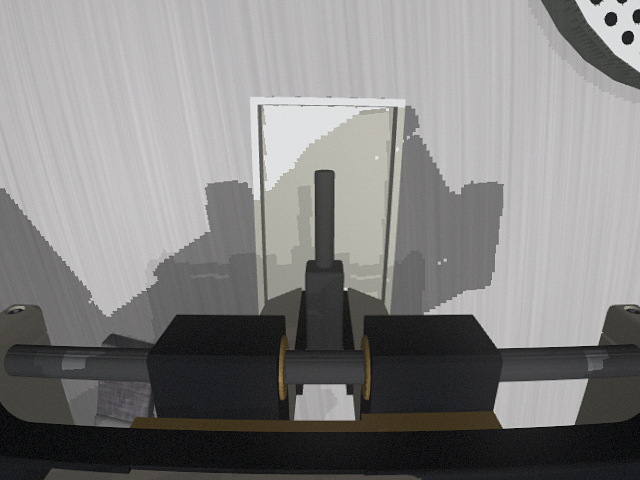

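Run:
```python
from h import *
p,d,m=load('w20'); t=bot.get_obs()['tool_pos']
b=cv2.cvtColor(p,cv2.COLOR_RGB2BGR)
cv2.imwrite('pics/p2.png',cv2.resize(b[85:325,220:440],(550,600),interpolation=cv2.INTER_CUBIC))
P=onz(m,[(250,98),(406,100)],18)[:,:2];mid=P.mean(0);v=P[1]-P[0];print(P.round(1),np.hypot(*v),np.degrees(np.arctan2(v[1],v[0])))
n=np.array([v[1],-v[0]])/np.hypot(*v); print('centre',(mid+75*n).round(1),n,'tcp rel',t-[*(mid+75*n),0])
```

```text
[[437.4 413.5]
 [521.9 403.5]] 85.13788153549648 -6.728968889180868
centre [470.9 334. ] [-0.11717287 -0.99311153] tcp rel [ -2.21293606 -18.51149187  82.44894643]
```

View pics/p2.png

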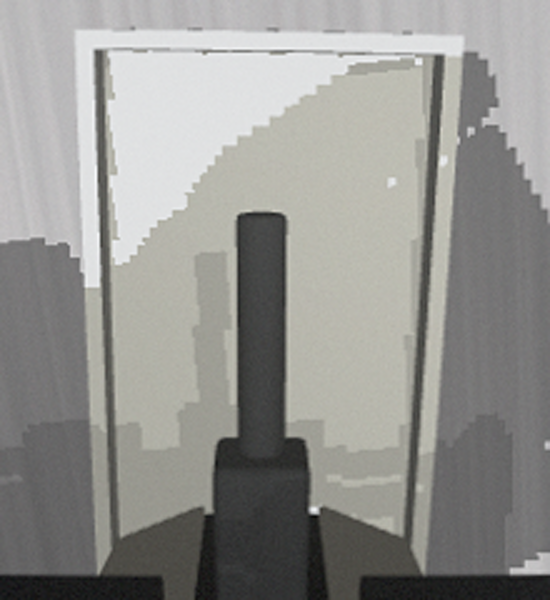

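```bash
python3 -m handwheel '[[[3,0,0,0],[2,0,0,0],[1.5,0,0,0],[0.5,0,0,0],[0,0,0,0],[0,0,0,0],[0,0,0,0]]]'; python3 -m handwheel '[[[0.3,0,0,0],[0,0,0,0],[0,0,0,0]]]'
```

```text
time: 30.07
tool_pos: [468.9, 315.8, 13.4]
tcp_rot: [2.078, 1.569, 0.401]
contact_force: [-0.0, -0.4, -1.2]
grip_width: 15.8
time: 30.32
tool_pos: [467.9, 315.9, 9.7]
tcp_rot: [1.987, 1.57, 0.311]
contact_force: [-0.4, 0.1, -1.2]
grip_width: 15.7
```

```bash
python3 -m handwheel '[[[0.2,0,0,0],[0,0,0,0],[0,0,0,0]]]'; python3 -m handwheel '[[[0,0,0,0],[0,0,0,0],[0,0,0,0]]]' 0.28; python3 -m handwheel '[[[-1,0,0,0],[-3,0,0,0],[-4,0,0,0],[-4,0,0,0],[-4,0,3,0],[0,0,4,0],[0,0,0,0]]]'
python3 - <<'E'
from obs import *
p,d,m=cap('wrist','w21.png')
E
```

```text
time: 30.57
tool_pos: [467.6, 315.7, 7.3]
tcp_rot: [-0.526, 1.571, -2.202]
contact_force: [0.0, -0.3, -0.8]
grip_width: 15.9
time: 30.82
tool_pos: [467.9, 315.9, 7.5]
tcp_rot: [1.984, 1.57, 0.308]
contact_force: [0.7, -0.1, -0.7]
grip_width: 25.0
time: 31.4
tool_pos: [461.1, 247.2, 163.6]
tcp_rot: [1.408, 1.567, -0.269]
contact_force: [0.1, 0.4, -1.1]
grip_width: 25.6
t 31.4 tcp [461.1 247.2 163.6] psi 83.88 down [ 0.004 -0.001 -1.   ] F [ 0.1  0.4 -1.1] w 25.6
```

View pics/w21.png

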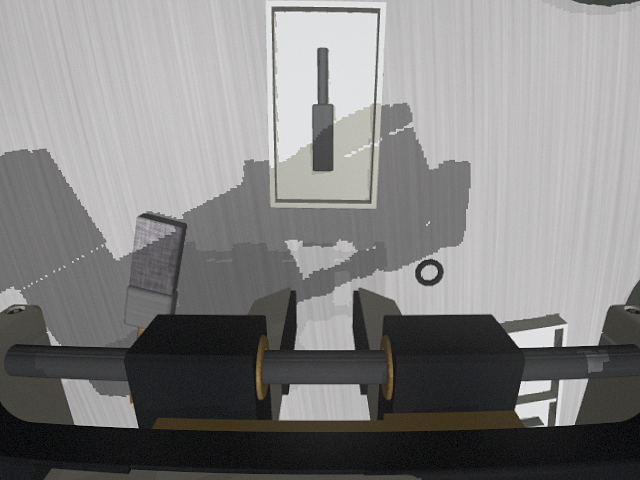

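The punch lies lengthwise at the pan's centre. Final overall check from the fixed cameras.

```bash
python3 -m handwheel '[[[-1,0,2,0],[0,0,3,0],[0,0,3,0],[0,0,0,0],[0,0,0,0]]]'
python3 - <<'E'
from obs import *
cap('scene','s2.png'); p,d,m=cap('top','t2.png')
print(bot.get_obs()['time'])
b=cv2.cvtColor(p,cv2.COLOR_RGB2BGR)
cv2.imwrite('pics/t2c.png',cv2.resize(b[155:345,90:540],(800,338),interpolation=cv2.INTER_CUBIC))
E
```

```text
time: 31.87
tool_pos: [452.5, 171.1, 170.8]
tcp_rot: [-2.135, 1.57, 2.47]
contact_force: [0.7, 0.6, -0.0]
grip_width: 25.4
t 31.87 tcp [452.5 171.1 170.8] psi 83.86 down [-0.  0. -1.] F [ 0.7  0.6 -0. ] w 25.4
31.9667
```

View pics/s2.png

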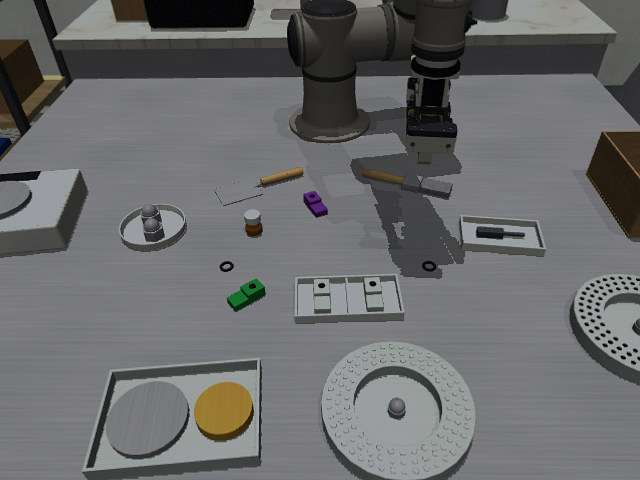

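View pics/t2c.png

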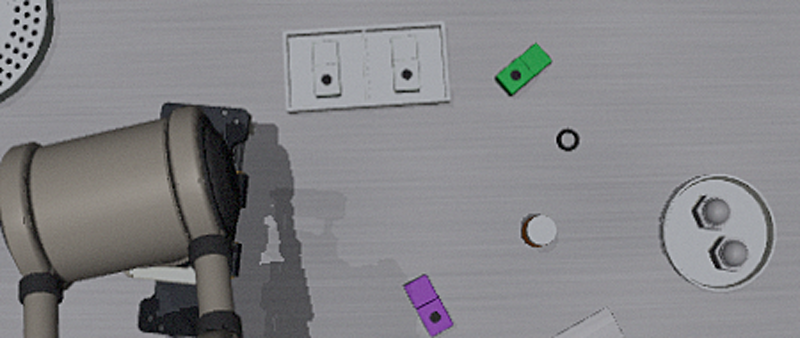

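```bash
python3 -c "
from plant import bot
print(bot.close_job())"
```

```text
the job is handed in; nothing more can be done
None
```

All five parts are put away in the order you gave, and I handed the job in at about 32 s.

- **Clamp dogs:** one lies flat in each bay of the two-bay tray.
- **Domed nuts:** both stand dome up on the dish floor, about 50 mm apart.
- **Punch:** it lies lengthwise at the centre of the long pan.

**Last checks:** the scene camera shows all the parts in place, and the close-up wrist pictures of the dish and pan agree. The top camera confirms the tray and dish; the arm blocked its view of the pan. The jar sits at the same pixel as at the start (about (393, 284)), and the green and purple look-alikes are where they started. The gripper is empty and well above the table.

**Forces and disagreements:** the contact force readings stayed below about 8 N. No check failed. The top and wrist cameras differed by 2 to 7 mm on the dish, tray and nut positions, so I used the wrist measurements for the nuts and for placing in the dish.

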